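# Fit the chopping blade to the spice mill

## Robot

A 6-joint arm with a two-finger parallel gripper is mounted at the origin on the work surface. World frame = base frame: x ahead of the robot, y to its left, z up, the work surface at z = 0. Lengths are in mm, angles in rad, forces in N, time in s.
With the tool pointing down it reaches from about 275 to 825 mm from the base axis. Payload 4.9 kg.
Tool frame: the origin (TCP) lies on the centre line of the jaws, within the pads' length; the fingertips stand r.tip_reach ahead of it and the grasp point (between the pads) lies 5 mm behind it (r.tip_reach is the distance from the TCP to the fingertips, in mm); z points along the fingers, y is the direction in which the jaws open and shut (so a half turn about z gives the same grasp; the last joint's range is limited). The gripper opens to 85 mm and grips with 20 to 120 N. Pads are 22 mm wide; open, the fingers measure 114 mm over their backs; the gripper's body (76 mm by 85 mm) begins 54 mm behind the grasp point. The pads swing forward as they close: fully open they stand 13 mm farther back than shut.
Start: joints at [1.203, 0.326, -0.193, 1.052, 0, 1.437], TCP at [127.415, 535.055, 245.281] pointing down, gripper open.
Joint ranges: [-2.65, 2.65], [-0.97, 1.79], [-1.3, 1.35], [-1.93, 2.1], [-1.47, 1.37], [-3.14, 3.14]. Speed limits (rad/s): [2.57, 2.57, 3.14, 3.14, 3.14, 3.14].

## Interface

Orientations are given as a unit quaternion [w, x, y, z].
In Python, from workcell import r, viewer, workorder gives the robot as it stands.
- The arm moves only by the tool servo_tool, never from a script. Its argument "rows" is one flat list of numbers, 7 for each row, row after row: the closure in counts, from 0 (fully open) to 255 (shut), then the shift along the world's x, y, z in cm, then the turn, a rotation vector about the world's x, y, z in degrees. In form: [hand, dx, dy, dz, rx, ry, rz, hand, dx, dy, dz, rx, ry, rz, ...]. A call has 1 to 20 rows; each row is the pose to reach, as a shift and turn from the pose measured when the call began; what a row does not reach only later rows make up. A row lasts 1/12 s, in which the tool goes at most 41.7 mm and 7.16 degrees, less where a joint would pass 70% of its speed; a pose out of reach is approached as far as the arm can. A call with a gripper value outside its range is refused whole. The fingers move at their own pace and stop on an object; "squeeze" is the grip in N (left out, the last holds). Time passes only in rows, so rows that repeat a pose let the fingers close. It gives the time, the measured TCP pose, the force and the opening at its end, in the units of the state.
- r.state(): the state, without advancing time (a new reading comes with each control period).
- viewer.capture(name): name is "side" or "top"; returns a dict with "img" (480x640x3 uint8, red, green, blue), "z_map" (480x640 float32, mm along the optical axis (not along the pixel's ray), 0 where there is no reading), "camera_matrix" (3x3 intrinsics, pixels), "k1" (the pictures are not rectified: a ray, as slopes to the right and down, at radius r is drawn at 1 + k1 r^2 times it, then the intrinsics apply), "xyz" and "rotation" of the camera in the world. Camera axes: x right, y down, z forward; pixel columns grow to the right and rows downward; lengths in mm; the calibration is good to about 2 mm. A picture is of the moment at which its call begins.
- workorder.sign_off(): hands the job in, once; it reports no verdict.
The state is a dict: "t": time; "q": joint angles; "joint_vel": joint speeds; "joint_torque": joint torques, N m; "position": TCP position; "tool_rot": TCP orientation; "contact_force": force on the tool from outside, world axes, zero at the start; "ft_torque": the same for the moment, N m; "width": finger opening in mm.
Only numpy, scipy, OpenCV 4.12 (cv2) and the standard library are available. Lean on these libraries where they do the work, as an engineer would, in place of code of your own. Each camera call takes 0.05 s, during which the arm holds its last target.

## Task

Fit the chopping blade to the spice mill: press the catch button on its lid and keep a finger on the lid, easing it up until it stands open, because left alone it flies up on its spring. Draw the two-winged blade (not the round disc) off its slanting peg on the draining stand and lower it, without dropping it, over the mill's upright shaft until it is fully home. Then press the lid down on its dome until the catch holds it shut, let go, and leave everything else on the island where it stands.

Things in the scene. Friction and masses are not known exactly. Their poses are not given: they have to be found in the camera images.
- mill: Spice mill, fixed: round steel housing 132 mm across, black nose in front (-x of its frame), hinge block behind (+x), smoky clear domed lid; 145 mm high shut. Origin: centre of its underside, z up, turned up to 0.35 rad. Bowl under the lid: rim 100 mm up, 104 mm across inside, floor 60 mm up. Mill and draining stand may stand on either side of each other.
- shaft_top (a point): Tip of the mill's upright steel drive shaft, on the mill's axis, 105 mm up. The shaft is round, 12 mm across, with a 2 mm chamfer, and stands 38 mm above its shoulder; only to be reached with the lid open.
- shaft_seat (a point): Top of the shoulder (22 mm across) at the shaft's foot, on the mill's axis, 67 mm up: the blade's underside rests here when fully home.
- lid (a joint): Lid angle, rad: 0 shut, 1.66 open against its stop (5 degrees past upright), where it stays. Hinge spring: 0.30 x (1.75 - angle) N m; lid 145 g with its catch; 2.6 N up at the button when shut. Released shut it flies up at about 5 rad/s, at 0.5 rad at about 4, at 1.3 rad under 2. Latched it reads 0 to 0.01. To shut it, swing it down with a finger on the top of the dome, and press till it catches.
- lid_hinge (a point): Middle of the lid's hinge axis at the back of the mill: 72 mm behind the mill's axis (+x), 104 mm up; the axis runs along the mill's y. Fixed to the mill.
- lid_dome (a point): Centre of the dome's flat top, fixed to the lid: 72 mm in front of the hinge and 41 mm above the hinge plane when shut. The flat top is about 100 mm across, the dome 118 mm at its foot. z: the lid's outward normal; x: from the lid's front to its hinge.
- lid_lip (a point): Front edge of the black tongue on the lid, upper side, fixed to the lid: 170 mm in front of the hinge, 10 mm above the hinge plane when shut. The tongue is 44 mm wide, 40 mm long (130 to 170 mm from the hinge) and carries the button.
- catch (a joint): Travel of the catch button, m: 0 out, 0.006 fully in. Its spring takes 0.6 N to start, 1.5 N fully in; the bolt lets go at about 3 mm. As the lid's spring is stronger, the button stays in under a finger that lets the lid rise slowly. The bolt snaps under its keeper by itself when the dome is pressed down; if the lid is shut by the button it does not catch.
- catch_top (a point): Centre of the top of the catch button, a steel block 22 (front to back) x 28 mm, standing 8 mm proud of the tongue, 150 mm in front of the hinge and 18 mm above the hinge plane when shut. Moves with the lid and is pushed along the lid's own downward normal.
- blade: Chopping blade, loose, about 60 g: white sleeve 26 mm across and 60 mm long, the upper 20 mm a solid round grip 29 mm across; two flat steel wings reach 43 mm from the axis, 4 to 17 mm above the lower end. Origin: centre of the lower end; z along the sleeve to the grip. Bore 15.5 mm, 40 mm deep, from below; any turn fits the shaft. Starts on a peg, z leaning 30 degrees.
- disc: Whisking disc, loose, 60 g: the same sleeve and grip as the blade but with a round disc of 72 mm across near its lower end. Stays on the other peg. Origin and axes as for the blade.
- rack: Draining stand, fixed: steel tray 120 x 210 x 14 mm, two pegs 60 mm either side of its middle (along its y), wire rail behind, 73 mm high. Origin: centre of its underside; turned up to 0.3 rad. Each peg, 11 mm across, leans 30 degrees to the stand's front (-x) and stands 38 mm above a collar 50 mm up; blade and disc come off only along the peg.
- jar_a: Small glass spice jar with steel cap, 41 mm across, 66 mm high, standing between mill and stand. Origin: centre of its underside. Leave alone.
- jar_b: The same kind of jar, standing further back on the left. Leave alone.
- potlid: Heavy steel pot lid 180 mm across, 58 mm high with its knob, lying at the back right. Origin: centre of its underside. Leave alone.
- mortar: White ceramic mortar 108 mm across, 75 mm high, with its pestle leaning in it to 130 mm, standing behind. Origin: centre of its underside. Leave alone.
- spatula: Beechwood spatula 310 mm long, lying on the right. Origin near its middle, on the surface. Leave alone.
- baster: Baster with green silicone bulb and clear tube, 225 mm long, 42 mm across, lying on the left. Leave alone.

How it is judged (in metres and radians):
On the way, in this order (a step that is already met when the one before it is completed fails the run):
1. the lid stands open, at rest (value of joint lid above 1.5 rad and velocity of joint lid below 0.3 rad/s), for 0.2 s.
2. with the lid open, the blade is fully home on the shaft and let go (value of joint lid above 1 rad and distance between blade and shaft_seat below 0.005 m and angle between blade's own z axis and vertical below 0.1 rad and contact force between the fingers and blade below 0.1 N), for 0.2 s.
At the end, for the whole second after the job is handed in: The blade sits upright (within 6 degrees) on the shaft, its underside within 5 mm of the shoulder and at rest; the lid is shut (under 0.03 rad) and held so by its catch, the button out (value of joint lid below 0.03 rad and value of joint catch below 0.0015 m and distance between blade and shaft_seat below 0.005 m and angle between blade's own z axis and vertical below 0.1 rad and linear speed of blade below 0.02 m/s); the robot touches nothing.
It fails at once if the lid is let fly open (faster than 3 rad/s) (velocity of joint lid above 3 rad/s).
It fails at once if the blade is dropped onto the shaft (over 0.5 m/s down on it) (horizontal distance between blade and shaft_seat below 0.02 m and z of blade in the frame of mill below 0.11 m and linear speed of blade above 0.5 m/s).
It fails at once if the disc is taken or knocked off its peg (distance of disc from where it was at the start of the episode above 0.025 m).
It fails at once if a bystander is pushed away (distance of any of jar_a, jar_b, potlid, mortar, spatula, baster from where it was at the start of the episode above 0.03 m).
It also fails if it takes over 72 s, if anything falls off the work surface, if the arm or the gripper's body presses on something with over 40 N, if the wrist force passes 120 N, or if a joint passes its speed limit or range.

## Working session

There is one attempt and no reset: what is moved stays moved. The work goes in short steps, Python scripts to look and compute and a tool call to move; the robot and the scene stay as the last step left them, time stands still between calls to the robot, and variables do not carry over. Pictures are saved under pics/ and viewed, and the job is handed in when it is done.

Besides the shell and the picture viewer there is one more tool, called after "Request:" in YAML: its name, and indented under it one key for each argument. servo_tool: Moves the arm, as the interface text tells. Its arguments: {"type":"object","properties":{"rows":{"type":"array","items":{"type":"number"}},"squeeze":{"type":"number"}},"required":["rows"]}

```bash
mkdir -p pics
cat > h.py <<'E'
from workcell import r, viewer, workorder
import numpy as np, cv2
def cap(n):
    return viewer.capture(n)
E
python3 - <<'E'
from h import *
import pickle
for n in ("side","top"):
    c=cap(n); pickle.dump(c,open(f"{n}.pkl","wb"))
    cv2.imwrite(f"pics/{n}0.png",c["img"][...,::-1])
    print(n,c["camera_matrix"],c["k1"],c["xyz"],c["rotation"])
print(r.state(), r.tip_reach)
E
```

```text
side [[560.60351953   0.         317.67438657]
 [  0.         560.60351953 237.4038584 ]
 [  0.           0.           1.        ]] -0.03052971364317124 [ 129.90487127 -735.27658825  883.37632004] [-0.39432055  0.88222704 -0.23356483  0.10786204]
top [[465.34551634   0.         326.8873815 ]
 [  0.         465.34551634 245.75146583]
 [  0.           0.           1.        ]] -0.011151057746438918 [ 339.19729514   -1.6585985  1214.24872198] [-0.07380401  0.71556097 -0.6906043   0.07477414]
{'t': 0.1, 'q': array([ 1.20279557e+00,  3.26869118e-01, -1.93475786e-01,  1.05198297e+00,
       -1.70902648e-05,  1.43661550e+00]), 'joint_vel': array([ 0.00020618, -0.00154018,  0.00030675, -0.00054884, -0.00080179,
       -0.00090575]), 'joint_torque': array([ 9.45255379e-04, -4.44240546e+01,  2.63037962e+01,  7.90226972e-03,
       -1.19626375e-04, -5.79768084e-06]), 'position': array([127.2384447 , 534.57756062, 244.58353504]), 'tool_rot': array([-1.81987083e-04,  1.16643786e-01,  9.93173520e-01, -7.43882090e-04]), 'contact_force': array([-0.96394589,  0.07013629, -0.19551819]), 'ft_torque': array([-0.01407813,  0.00276235, -0.00094412]), 'width': 85.16997355239262} 14.0
```

View pics/side0.png

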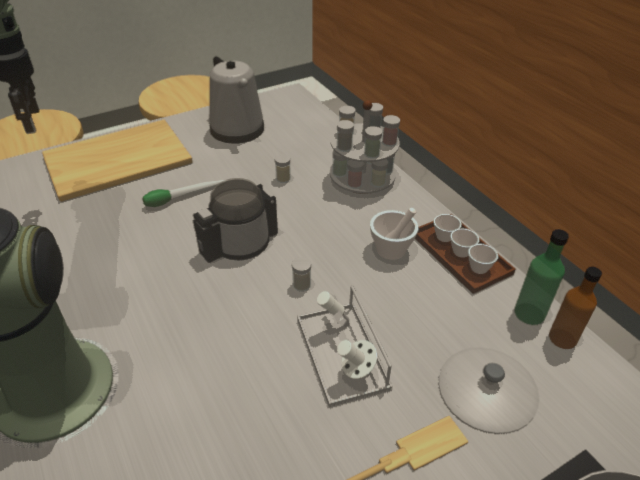

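View pics/top0.png

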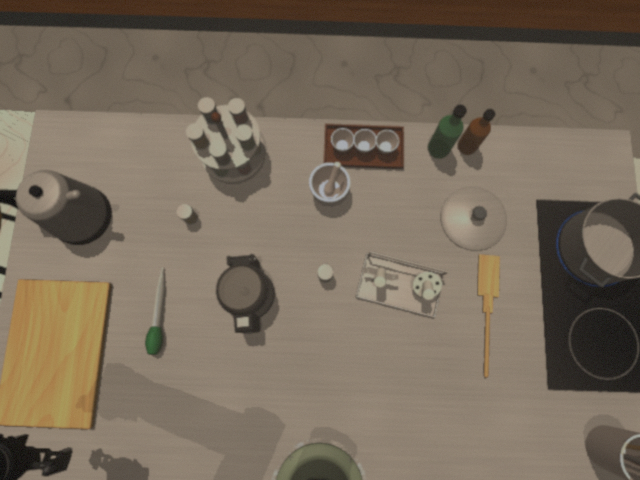

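The top view shows the mill at about (243,290) with its nose towards the robot, and the stand at (400,287). The blade is on the stand's left peg (378,278), the disc on the right one (428,287), and jar_a stands between mill and stand at (326,272). Next I zoom in.

```bash
cat >> h.py <<'E'
import pickle
from scipy.spatial.transform import Rotation as R
def rot(c): 
    q=c["rotation"]; return R.from_quat([q[1],q[2],q[3],q[0]]).as_matrix()
def slopes(c,uv):
    K=c["camera_matrix"];uv=np.asarray(uv,float).reshape(-1,2)
    d=(uv-[K[0,2],K[1,2]])/[K[0,0],K[1,1]]
    s=d.copy()
    for _ in range(20): s=d/(1+c["k1"]*(s**2).sum(1,keepdims=True))
    return s
def ray(c,uv):
    s=slopes(c,uv); return (rot(c)@np.c_[s,np.ones(len(s))].T).T
def onz(c,uv,z):
    d=ray(c,uv); o=np.array(c["xyz"]); return o+d*((z-o[2])/d[:,2])[:,None]
def proj(c,P):
    P=np.asarray(P,float).reshape(-1,3); p=(P-c["xyz"])@rot(c); s=p[:,:2]/p[:,2:]
    s=s*(1+c["k1"]*(s**2).sum(1,keepdims=True)); K=c["camera_matrix"]
    return s*[K[0,0],K[1,1]]+[K[0,2],K[1,2]]
def cloud(c):
    v,u=np.mgrid[0:480,0:640]; d=ray(c,np.c_[u.ravel(),v.ravel()])
    P=np.array(c["xyz"])+d*c["z_map"].reshape(-1,1); P[c["z_map"].ravel()==0]=np.nan
    return P.reshape(480,640,3)
def tri(c1,p1,c2,p2):
    d1=ray(c1,p1)[0];d2=ray(c2,p2)[0];o1=np.array(c1["xyz"]);o2=np.array(c2["xyz"])
    t=np.linalg.lstsq(np.c_[d1,-d2],o2-o1,rcond=None)[0]
    a=o1+t[0]*d1;b=o2+t[1]*d2; return (a+b)/2,np.linalg.norm(a-b)
def crop(c,x0,y0,x1,y1,f,name):
    im=cv2.resize(c["img"][y0:y1,x0:x1,::-1],None,fx=f,fy=f,interpolation=cv2.INTER_CUBIC); cv2.imwrite(name,im)
E
python3 - <<'E'
from h import *
s=pickle.load(open("side.pkl","rb"));t=pickle.load(open("top.pkl","rb"))
crop(t,200,240,460,340,3,"pics/t1.png"); crop(s,180,160,400,410,3,"pics/s1.png")
a=cv2.resize(s["img"][160:410,180:400,::-1],None,fx=2.4,fy=2.4); cv2.imwrite("pics/s1.png",a)
for n,c in(("s",s),("t",t)):
    P=cloud(c)
    for uv in ([(235,195),(240,240),(302,270),(302,287),(329,300),(345,350),(331,345)] if n=="s" else [(243,285),(243,322),(326,272),(378,278),(376,288),(428,287),(300,320)]):
        print(n,uv,P[uv[1],uv[0]].round(1))
E
```

```text
s (235, 195) [458.4 188.5 144.3]
s (240, 240) [440.5 139.4  59.8]
s (302, 270) [512.  -13.6  65.1]
s (302, 287) [512.  -12.2  12.9]
s (329, 300) [ 499.9 -141.4  103.8]
s (345, 350) [ 466.8 -251.2  100.8]
s (331, 345) [ 491.3 -167.5    3.6]
t (243, 285) [467.9 190.7 147.1]
t (243, 322) [384.8 188.5 124.8]
t (326, 272) [517.7   1.   65.3]
t (378, 278) [ 501.6 -124.7  103.8]
t (376, 288) [ 489.7 -130.8    4.1]
t (428, 287) [ 484.7 -245.9   99.2]
t (300, 320) [4.003e+02 6.370e+01 3.000e-01]
```

View pics/t1.png

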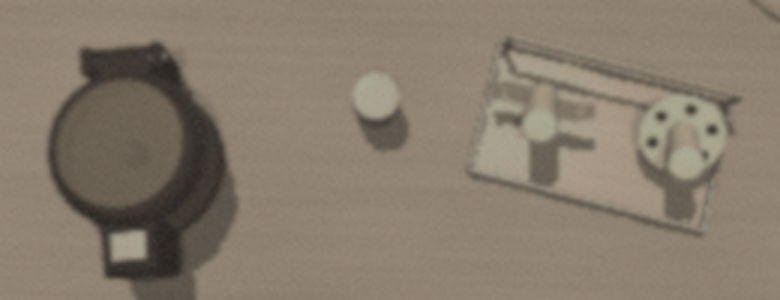

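View pics/s1.png

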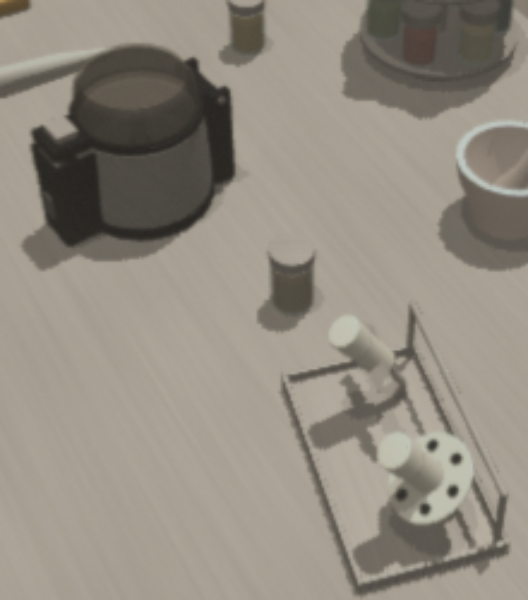

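Run:
```python
from h import *
s=pickle.load(open("side.pkl","rb"));t=pickle.load(open("top.pkl","rb"))
for n,c in(("s",s),("t",t)):
    P=cloud(c); x,y,z=P[...,0],P[...,1],P[...,2]
    reg=(x>330)&(x<620)&(y>90)&(y<290)
    m=reg&(z>141); q=P[m]
    (cx,cy),rad=cv2.minEnclosingCircle(q[:,:2].astype(np.float32)); print(n,"dome top",q.mean(0).round(1),(round(cx,1),round(cy,1),round(rad,1)),m.sum())
    g=c["img"].astype(int).min(2)
    m=reg&(z>105)&(z<135)&(g>120)&(x<430); q=P[m]; print(" button",m.sum(),q.mean(0).round(1) if m.sum() else"", q.min(0).round(1) if m.sum() else "",q.max(0).round(1) if m.sum() else"")
    m=reg&(z>20)&(x>0); print(" mill x range",np.nanmin(x[m]),np.nanmax(x[m]),np.nanmin(y[m]),np.nanmax(y[m]))
    m=(x>480)&(x<560)&(y>-40)&(y<40)&(z>58); print(" jar",P[m].mean(0).round(1))
    for nm,(ya,yb) in dict(blade=(-190,-80),disc=(-300,-205)).items():
        m=(x>430)&(x<560)&(y>ya)&(y<yb)&(z>60)&(g>110); q=P[m]; print(nm,m.sum(),q.mean(0).round(1),"zmax",q[:,2].max())
        for z0 in range(60,115,8):
            k=q[(q[:,2]>=z0)&(q[:,2]<z0+8)]
            if len(k): print("   ",z0,len(k),k.mean(0).round(1),k.min(0).round(1),k.max(0).round(1))
```

```text
s dome top [461.2 195.9 145.4] (463.1, 198.3, 54.9) 1131
 button 70 [386.1 191.4 123. ] [375.2 177.6 113.2] [398.1 215.5 126.9]
 mill x range 360.7186993663229 551.4683708539076 131.8817003182703 252.501831146599
 jar [517.6   1.3  65.2]
blade 407 [ 511.3 -144.2   83.9] zmax 110.54589102479872
    60 103 [ 516.5 -151.9   64.4] [ 503.  -177.2   60.3] [558.6 -97.   68. ]
    68 85 [ 534.6 -162.9   71.4] [ 510.3 -189.    68. ] [ 559.6 -128.2   75.6]
    76 20 [ 517.2 -142.    80. ] [ 491.1 -188.8   76. ] [ 553.  -131.3   83.5]
    84 19 [ 509.5 -140.2   87.8] [ 485.1 -145.1   84.1] [ 517.1 -133.9   91.4]
    92 78 [ 495.3 -131.7   97. ] [ 482.3 -145.3   92.1] [ 515.  -113.8  100. ]
    100 96 [ 497.7 -131.5  103.6] [ 484.7 -143.6  100.2] [ 509.  -115.6  107.8]
    108 6 [ 502.  -131.   109.6] [ 500.5 -136.3  108.3] [ 503.7 -127.5  110.5]
disc 826 [ 502.8 -254.6   78.7] zmax 109.91417492517826
    60 206 [ 505.7 -258.6   64.5] [ 490.6 -288.3   60. ] [ 541.5 -220.6   68. ]
    68 329 [ 525.4 -255.7   71.7] [ 490.3 -299.4   68.1] [ 552.5 -206.5   76. ]
    76 46 [ 497.9 -258.3   79.5] [ 46
[... 1123 characters left out ...]
   107.9]
    108 2 [ 503.4 -132.4  109.9] [ 501.  -133.6  109.9] [ 505.8 -131.1  110. ]
disc 430 [ 502.6 -250.7   79.4] zmax 111.3913135084274
    60 109 [ 506.6 -252.1   64.3] [ 488.2 -298.3   60. ] [ 552.9 -211.1   68. ]
    68 162 [ 523.  -252.9   71.9] [ 495.1 -299.6   68. ] [ 552.  -205.2   76. ]
    76 26 [ 513.5 -256.3   78.9] [ 490.4 -273.1   76.8] [ 544.2 -229.1   82.7]
    84 11 [ 484.5 -249.3   87.8] [ 456.6 -258.7   84.3] [ 493.9 -241.3   91.9]
    92 45 [ 470.2 -245.1   97.5] [ 455.9 -258.8   92.8] [ 487.6 -233.9   99.9]
    100 66 [ 471.3 -245.9  103.8] [ 455.6 -256.9  100. ] [ 487.  -232.7  107.9]
    108 11 [ 476.4 -245.5  109.9] [ 471.4 -253.4  108.1] [ 478.6 -238.9  111.4]
```

Request:
servo_tool:
  rows: [255,13,-17.2,-1,0,0,10,255,26.1,-34.5,-2,0,0,20.3,255,26.1,-34.5,-2,0,0,20.3,255,26.1,-34.5,-2,0,0,20.3,255,26.1,-34.5,-2,0,0,20.3,255,26.1,-34.5,-2,0,0,20.3,255,26.1,-34.5,-2,0,0,20.3,255,26.1,-34.5,-2,0,0,20.3,255,26.1,-34.5,-2,0,0,20.3,255,26.1,-34.5,-2,0,0,20.3,255,26.1,-34.5,-2,0,0,20.3,255,26.1,-34.5,-2,0,0,20.3,255,26.1,-34.5,-2,0,0,20.3,255,26.1,-34.5,-2,0,0,20.3]
  squeeze: 30

```text
t: 1.27
position: [387.6, 189.6, 224.3]
tool_rot: [-0.001, -0.06, 0.998, -0.001]
contact_force: [-0.0, 0.4, -0.7]
width: 0.2
```

Run:
```python
from h import *
s=cap("side");t=cap("top");st=r.state();print(st["t"],st["position"],st["tool_rot"],st["contact_force"],st["width"],st["q"])
crop(s,160,60,360,260,3,"pics/s2.png");crop(t,180,220,380,350,4,"pics/t2.png")
c=pickle.load(open("side.pkl","rb"));c2=pickle.load(open("top.pkl","rb"))
# blade top faces
for n,cc in(("s",c),("t",c2)):
  P=cloud(cc)
  a=np.array([-.487,.1127,.866])
  for nm,(ya,yb,xa) in dict(blade=(-175,-95,470),disc=(-285,-205,445)).items():
    m=(P[...,0]>xa)&(P[...,0]<540)&(P[...,1]>ya)&(P[...,1]<yb)&(P[...,2]>80); q=P[m]; s_=q@a; top=np.percentile(s_,92); k=q[abs(s_-top)<4]
    print(n,nm,top.round(1),len(k),k.mean(0).round(1))
```

```text
1.3667 [387.40869822 190.29330871 224.45798042] [-3.95002538e-04 -6.10540162e-02  9.98134136e-01 -7.05931824e-04] [-0.28651841  0.5842492   0.32656614] -0.058627861420631845 [ 0.28603896  0.1253063  -0.51169132  0.93488373 -0.00120008  0.16385555]
s blade -165.5 135 [ 493.9 -129.8  101.9]
s disc -165.9 179 [ 467.6 -246.8  101.8]
t blade -165.4 84 [ 495.5 -128.   102.4]
t disc -164.5 76 [ 468.4 -245.2  103.7]
```

View pics/s2.png

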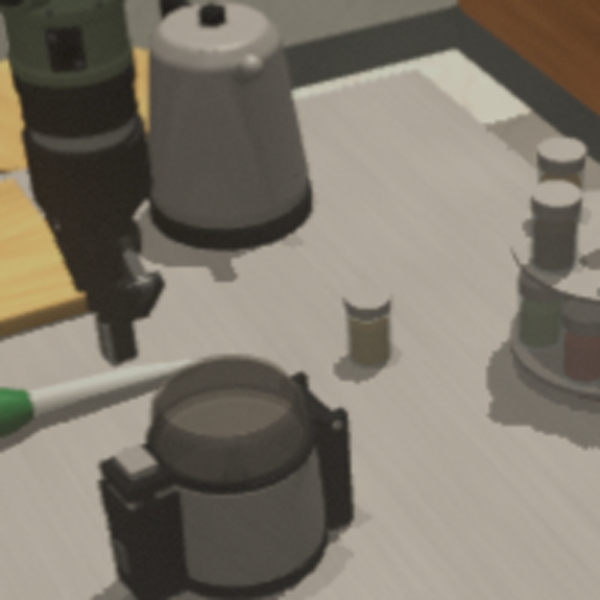

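View pics/t2.png

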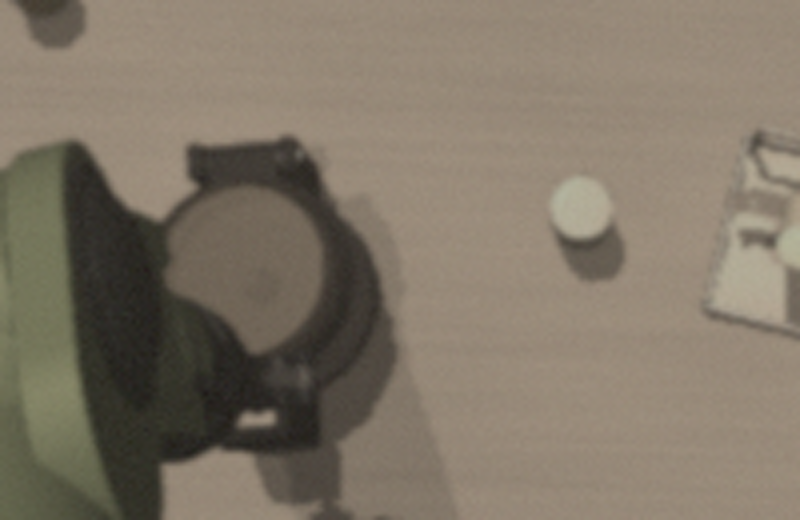

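The closed fingertips sit at side pixel (200,179), above the button at (206,214). In the top view the button is half covered by the hand. I check this against the projection.

Run:
```python
from h import *
c=pickle.load(open("side.pkl","rb"));c2=pickle.load(open("top.pkl","rb"))
print(proj(c,[[387.4,190.3,210.5],[386,190.3,122],[463,199.5,145]]),proj(c2,[[386,190.3,122],[463,199.5,145]]))
# intensity-based button centroid
for n,cc in(("s",c),("t",c2)):
    g=cc["img"].astype(int).min(2); m=np.zeros((480,640),bool)
    if n=="s": m[200:228,195:222]=1
    else: m[312:332,228:256]=1
    bx=proj(cc,[[386,190,122]])[0].astype(int)
    b=(m&(g>125)).astype(np.uint8); k,l,stt,ce=cv2.connectedComponentsWithStats(b); print(n,bx,stt[1:],ce[1:])
    for q in ce[1:]: print(onz(cc,q,122).round(1))
```

```text
[[199.59902036 179.11834112]
 [204.48169239 212.95160771]
 [234.88540559 191.43422835]] [[242.47458722 321.5068012 ]
 [239.18585355 287.09505299]]
s [204 213] [[195 200  16  17 205]] [[201.96097561 207.09756098]]
[[388.6 211.9 122. ]]
t [242 321] [[238 318  10   8  77]] [[242.51948052 321.54545455]]
[[385.9 190.2 122. ]]
```

Request:
servo_tool:
  rows: [255,0,0,-4,0,0,0,255,0,0,-7.5,0,0,0,255,0,0,-8.4,0,0,0,255,0,0,-8.7,0,0,0,255,0,0,-8.8,0,0,0,255,0,0,-8.9,0,0,0,255,0,0,-9.0,0,0,0,255,0,0,-9.0,0,0,0]

```text
t: 2.03
position: [388.7, 190.9, 135.8]
tool_rot: [0.001, -0.061, 0.998, -0.0]
contact_force: [-0.2, 1.3, 0.6]
width: -0.3
```

Request:
servo_tool:
  rows: [255,0,0,-0.1,0,0,0,255,0,0,-0.2,0,0,0,255,0,0,-0.3,0,0,0,255,0,0,-0.4,0,0,0,255,0,0,-0.45,0,0,0,255,0,0,-0.45,0,0,0]

```text
t: 2.53
position: [389.2, 191.0, 131.4]
tool_rot: [0.002, -0.061, 0.998, -0.0]
contact_force: [1.5, 0.8, 1.8]
width: -0.1
```

Run:
```python
from h import *
s=cap("side");st=r.state();print(st["t"],st["position"],st["contact_force"])
crop(s,170,140,320,280,4,"pics/s3.png")
```

```text
2.5833 [389.25792791 191.04334026 131.43524541] [1.7038857  0.44660905 1.63430222]
```

View pics/s3.png

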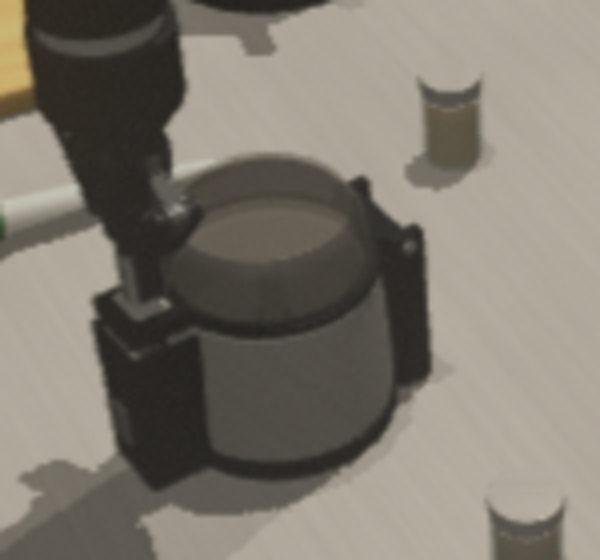

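```bash
cat >> h.py <<'E'
HX,HY=534.5,208.4; U=np.array([.992,.123])
def tcp_for(corner_x,tipz):  # rel hinge, mill frame; returns TCP world
    c=np.array([HX,HY])+U*(corner_x+11); return np.array([c[0],c[1],104+tipz+14])
def arc(th,rho,h): return -rho*np.cos(th)+h*np.sin(th), rho*np.sin(th)+h*np.cos(th)
E
python3 - <<'E'
from h import *
p0=r.state()["position"]
for th in np.arange(0.04,1.7,.08):
    rho=158-7*min(1,th/0.9); print(th.round(2),((tcp_for(*arc(th,rho,12))-p0)/10).round(2))
E
```

```text
0.04 [ 0.03 -0.06  0.49]
0.12 [ 0.29 -0.03  1.73]
0.2 [0.64 0.01 2.94]
0.28 [1.09 0.07 4.12]
0.36 [1.63 0.14 5.25]
0.44 [2.25 0.21 6.33]
0.52 [2.95 0.3  7.35]
0.6 [3.73 0.4  8.3 ]
0.68 [4.58 0.5  9.19]
0.76 [ 5.5   0.62 10.  ]
0.84 [ 6.47  0.74 10.74]
0.92 [ 7.49  0.86 11.4 ]
1.0 [ 8.52  0.99 12.01]
1.08 [ 9.61  1.13 12.54]
1.16 [10.72  1.26 12.98]
1.24 [11.88  1.41 13.33]
1.32 [13.05  1.55 13.58]
1.4 [14.24  1.7  13.74]
1.48 [15.44  1.85 13.8 ]
1.56 [16.64  2.   13.77]
1.64 [17.84  2.15 13.64]
```

Request:
servo_tool:
  rows: [255,0,-0.05,-0.1,0,0,0,255,0,-0.05,-0.12,0,0,0,255,0,-0.05,0.1,0,0,0,255,0.03,-0.05,0.5,0,0,0,255,0.15,-0.05,1.1,0,0,0,255,0.3,-0.03,1.7,0,0,0,255,0.45,0,2.3,0,0,0,255,0.65,0,2.9,0,0,0]

```text
t: 3.25
position: [395.4, 190.9, 161.1]
tool_rot: [0.001, -0.061, 0.998, -0.0]
contact_force: [-0.8, 0.1, 2.8]
width: -0.2
```

Run:
```python
from h import *
s=cap("side");st=r.state();print(st["t"],st["position"],st["contact_force"])
crop(s,170,140,320,280,4,"pics/s4.png")
```

```text
3.3 [396.75010553 191.09505262 162.17138504] [-0.36824475 -0.01353095  3.41836907]
```

View pics/s4.png

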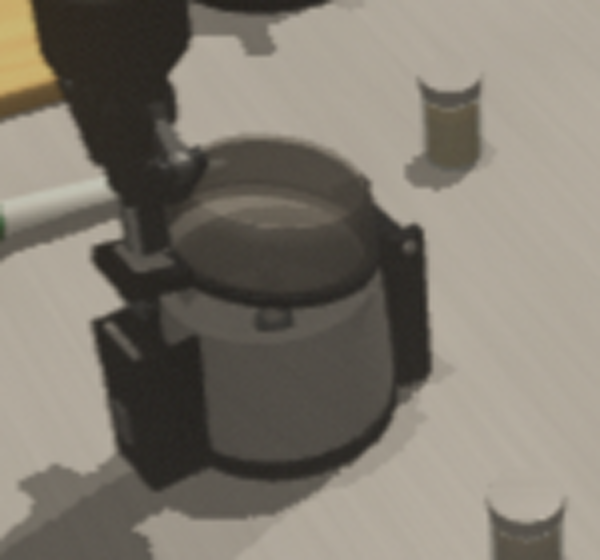

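The lid has come free and is lifting under the finger: the tongue is at crop (140,260) and the force is 3.4 N. I carry on along the arc.

Request:
servo_tool:
  rows: [255,0.11,0.04,0.46,0,0,0,255,0.34,0.07,1.05,0,0,0,255,0.61,0.1,1.63,0,0,0,255,0.88,0.14,2.18,0,0,0,255,1.19,0.17,2.73,0,0,0,255,1.5,0.21,3.26,0,0,0,255,1.85,0.25,3.78,0,0,0,255,2.2,0.3,4.28,0,0,0,255,2.59,0.35,4.76,0,0,0,255,2.98,0.4,5.23,0,0,0,255,3.4,0.45,5.68,0,0,0,255,3.83,0.5,6.12,0,0,0,255,4.29,0.56,6.53,0,0,0,255,4.75,0.62,6.93,0,0,0,255,5.23,0.68,7.31,0,0,0,255,5.72,0.74,7.67,0,0,0]

```text
t: 4.63
position: [454.5, 198.6, 239.2]
tool_rot: [0.002, -0.061, 0.998, -0.0]
contact_force: [0.2, 0.2, 1.1]
width: 0.1
```

Run:
```python
from h import *
s=cap("side");st=r.state();print(st["t"],st["position"],st["contact_force"])
crop(s,170,120,320,260,4,"pics/s5.png")
p0=st["position"]
for th in np.arange(0.88,1.7,.08):
    rho=158-7*min(1,th/0.9); print(th.round(2),((tcp_for(*arc(th,rho,12))-p0)/10).round(2))
```

```text
4.6833 [455.84002575 198.76222778 239.89925963] [ 2.18777588 -0.42253718  1.67470163]
0.88 [0.32 0.03 0.22]
0.96 [1.34 0.15 0.87]
1.04 [2.4  0.29 1.44]
1.12 [3.5  0.42 1.92]
1.2 [4.64 0.56 2.32]
1.28 [5.8  0.71 2.62]
1.36 [6.99 0.85 2.83]
1.44 [8.18 1.   2.94]
1.52 [9.39 1.15 2.95]
1.6 [10.58  1.3   2.87]
1.68 [11.77  1.45  2.69]
```

View pics/s5.png

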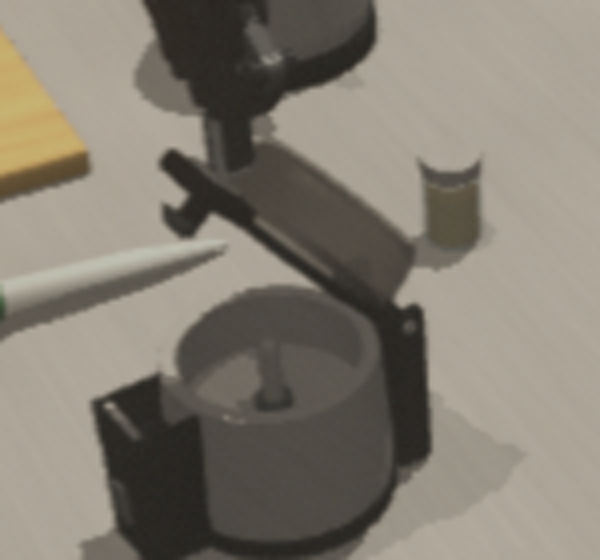

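The finger holds the lid at about 0.85 rad, the shaft shows at crop (270,370), and the force is about 2.5 N. I finish the arc.

Request:
servo_tool:
  rows: [255,0.7,0.08,0.5,0,0,0,255,1.3,0.15,0.87,0,0,0,255,1.87,0.22,1.16,0,0,0,255,2.4,0.29,1.44,0,0,0,255,2.95,0.36,1.7,0,0,0,255,3.5,0.42,1.92,0,0,0,255,4.07,0.5,2.12,0,0,0,255,4.64,0.56,2.32,0,0,0,255,5.22,0.64,2.48,0,0,0,255,5.8,0.71,2.62,0,0,0,255,6.4,0.78,2.73,0,0,0,255,7.0,0.85,2.83,0,0,0,255,7.6,0.92,2.89,0,0,0,255,8.2,1.0,2.94,0,0,0,255,8.8,1.08,2.96,0,0,0,255,9.4,1.15,2.96,0,0,0,255,10,1.22,2.95,0,0,0,255,10.6,1.3,3.0,0,0,0,255,11.2,1.37,3.1,0,0,0,255,12.2,1.5,3.3,0,0,0]

```text
t: 6.35
position: [577.7, 213.7, 272.7]
tool_rot: [0.003, -0.061, 0.998, -0.0]
contact_force: [0.6, -0.2, 0.5]
width: 0.1
```

Request:
servo_tool:
  rows: [255,1.5,0.2,1,0,0,0,255,2,0.2,4,0,0,0,255,2,0.2,8,0,0,0,255,2,0.2,10,0,0,0,255,0,-3,11,0,0,0,0,0,-7,11,0,0,0,0,0,-11,11,0,0,0,0,0,-15,11,0,0,0,0,0,-19,10,0,0,0,0,0,-19,10,0,0,0]

```text
t: 7.18
position: [577.4, 17.3, 371.4]
tool_rot: [0.002, -0.057, 0.998, -0.002]
contact_force: [0.7, 2.2, -0.2]
width: 60.3
```

Run:
```python
from h import *
s=cap("side");t=cap("top");st=r.state();print(st)
pickle.dump(s,open("side2.pkl","wb"));pickle.dump(t,open("top2.pkl","wb"))
crop(s,160,60,410,260,3,"pics/s6.png");crop(t,190,220,390,350,4,"pics/t6.png")
```

```text
{'t': 7.2833, 'q': array([-8.98188611e-02,  3.31459808e-01,  1.36005060e-01,  1.37088257e+00,
        1.12488878e-03, -2.08679143e-01]), 'joint_vel': array([ 0.04931747, -0.00371518,  0.01681575,  0.00485354,  0.00821884,
        0.00225504]), 'joint_torque': array([-1.66067909e+00, -4.59301329e+01,  2.76150745e+01, -1.56080718e-01,
       -1.29613141e-01, -3.20295256e-02]), 'position': array([577.56156016,  22.20909381, 372.36374072]), 'tool_rot': array([ 2.28835129e-03, -5.93962578e-02,  9.98231836e-01,  2.24673048e-04]), 'contact_force': array([0.28278602, 0.72980443, 0.87124639]), 'ft_torque': array([ 0.03469072, -0.00987438,  0.00537791]), 'width': 74.36436035342696}
```

View pics/s6.png

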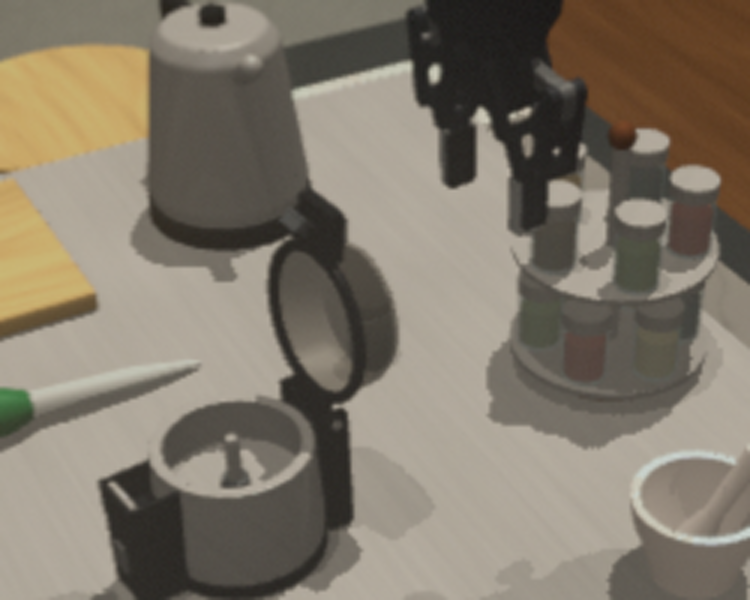

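View pics/t6.png

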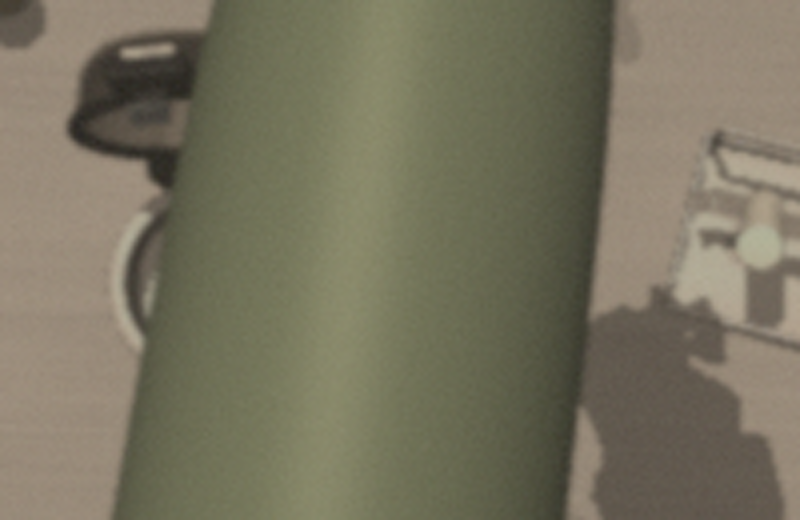

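The lid stands open, with its rim at crop (320,320), and the shaft tip shows at (232,440). The blade is untouched. Next I work out the blade approach.

Run:
```python
from h import *
st=r.state();p=st["position"];q=st["tool_rot"];R0=R.from_quat([q[1],q[2],q[3],q[0]])
yaw=-0.229
a=np.array([-np.sin(np.pi/6)*np.cos(yaw),-np.sin(np.pi/6)*np.sin(yaw),np.cos(np.pi/6)])
y=np.array([-np.sin(yaw),np.cos(yaw),0]); z=-a; x=np.cross(y,z)
Rt=R.from_matrix(np.c_[x,y,z]); print(a,(Rt*R0.inv()).as_rotvec(degrees=True))
T=np.array([494.7,-129,102])
for d in(120,60,-9): print(d,(T+d*a).round(1),((T+d*a-p)/10).round(2))
```

```text
[-0.48694694  0.11350187  0.8660254 ] [ -1.65478895 -29.83861939 -19.48251528]
120 [ 436.3 -115.4  205.9] [-14.13 -13.76 -16.64]
60 [ 465.5 -122.2  154. ] [-11.21 -14.44 -21.84]
-9 [ 499.1 -130.    94.2] [ -7.85 -15.22 -27.82]
```

Request:
servo_tool:
  rows: [0,-4,-5,-2,0,-6,-4,0,-8,-9,-6,-0.4,-12,-8,0,-12,-13,-10,-1,-18,-12,0,-14.1,-13.8,-14,-1.4,-24,-16,0,-14.1,-13.8,-16.6,-1.7,-29.8,-19.5,0,-14.1,-13.8,-16.6,-1.7,-29.8,-19.5,0,-14.1,-13.8,-16.6,-1.7,-29.8,-19.5,0,-12.7,-14.1,-19.2,-1.7,-29.8,-19.5,0,-11.2,-14.4,-21.8,-1.7,-29.8,-19.5,0,-11.2,-14.4,-21.8,-1.7,-29.8,-19.5,0,-11.2,-14.4,-21.8,-1.7,-29.8,-19.5,0,-11.2,-14.4,-21.8,-1.7,-29.8,-19.5]
  squeeze: 35

```text
t: 8.28
position: [466.1, -120.9, 155.1]
tool_rot: [0.257, 0.11, 0.96, -0.029]
contact_force: [0.2, 0.2, 0.7]
width: 85.4
```

Run:
```python
from h import *
s=cap("side");st=r.state();p=st["position"];q=st["tool_rot"];R0=R.from_quat([q[1],q[2],q[3],q[0]])
print(st["t"],p,R0.as_matrix().round(3),st["width"],st["q"])
crop(s,270,200,420,400,3,"pics/s7.png")
T=np.array([494.7,-129,102]);a=np.array([-.487,.1135,.866]); print("lateral",(T-p)-((T-p)@a)*a,(T-p)@a)
# two-view check of blade top: intensity blobs
c=pickle.load(open("side.pkl","rb"));c2=pickle.load(open("top.pkl","rb"))
print(proj(c,T),proj(c2,T))
crop(c,310,280,360,340,10,"pics/bs.png");crop(c2,355,260,405,310,10,"pics/bt.png")
```

```text
8.3333 [ 466.45009794 -121.18088711  155.82490029] [[-0.843  0.226  0.488]
 [ 0.195  0.974 -0.114]
 [-0.501 -0.001 -0.865]] 85.49728204949618 [-0.48518256  0.01655071 -1.02080907  0.02303714  0.12721748 -0.22467582]
lateral [-1.58251761 -0.86638264 -0.77587475] -61.25753526751517
[[323.18001898 297.35514947]] [[379.67145847 281.00766015]]
```

View pics/s7.png

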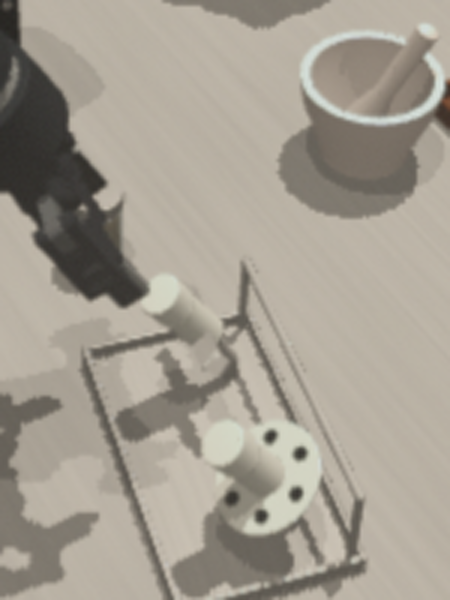

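View pics/bs.png

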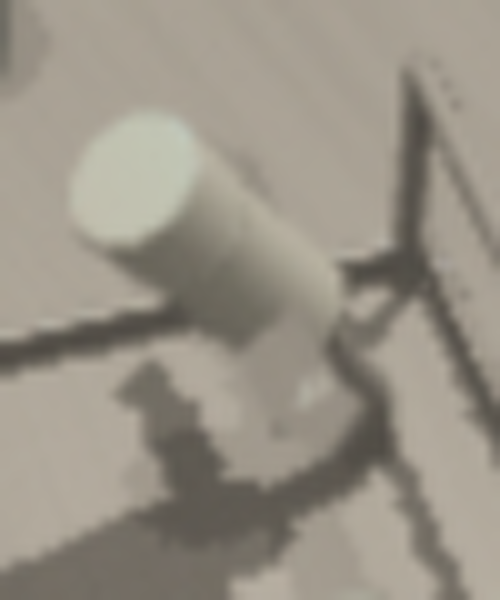

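View pics/bt.png

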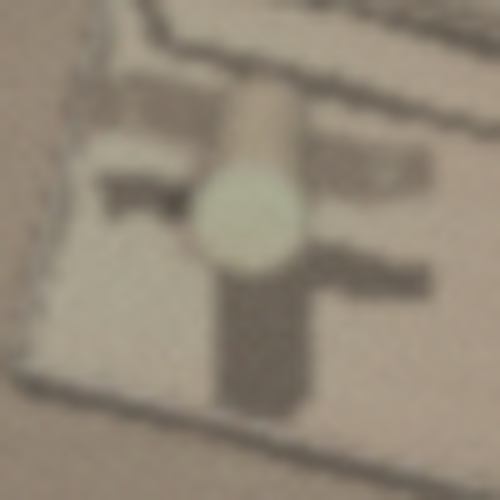

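Run:
```python
from h import *
c=pickle.load(open("side.pkl","rb"));c2=pickle.load(open("top.pkl","rb"))
T,e=tri(c,[322.9,297.5],c2,[379.1,281.2]); print(T,e)
p=r.state()["position"];a=np.array([-.487,.1135,.866])
for d in(30,0,-9):print(d,((T+d*a-p)/10).round(2))
```

```text
[ 494.56797444 -127.86437421  100.51393504] 0.37037814678670916
30 [ 1.35 -0.33 -2.93]
0 [ 2.81 -0.67 -5.53]
-9 [ 3.25 -0.77 -6.31]
```

Request:
servo_tool:
  rows: [0,0.7,-0.2,-1.5,0,0,0,0,1.4,-0.35,-2.9,0,0,0,0,2.1,-0.5,-4.2,0,0,0,0,2.7,-0.65,-5.3,0,0,0,0,3.25,-0.8,-6.25,0,0,0,0,3.25,-0.8,-6.25,0,0,0,0,3.25,-0.8,-6.25,0,0,0]

```text
t: 8.92
position: [499.6, -129.0, 94.6]
tool_rot: [0.258, 0.109, 0.959, -0.03]
contact_force: [0.5, -0.1, 1.1]
width: 85.4
```

Run:
```python
from h import *
s=cap("side");st=r.state();p=st["position"]
print(st["t"],p,st["contact_force"],st["width"])
crop(s,270,220,420,400,3,"pics/s8.png")
T=np.array([494.6,-128.3,101.3]);a=np.array([-.487,.1135,.866]); print("lateral",(T-p)-((T-p)@a)*a,(T-p)@a)
```

```text
8.9667 [ 499.51436239 -129.02866815   94.8028934 ] [-0.17673036  0.6455436  -0.37875303] 85.6316970657822
lateral [-0.96844848 -0.19096476 -0.51965202] 8.102492634121383
```

View pics/s8.png

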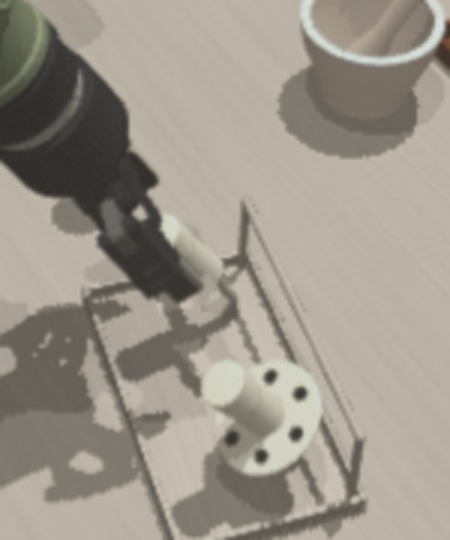

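The fingers straddle the blade's grip, at crop (170,250), well clear of the disc. I close them.

Request:
servo_tool:
  rows: [255,0,0,0,0,0,0,255,0,0,0,0,0,0,255,0,0,0,0,0,0,255,0,0,0,0,0,0,255,0,0,0,0,0,0,255,0,0,0,0,0,0,255,0,0,0,0,0,0]
  squeeze: 30

```text
t: 9.55
position: [499.7, -129.2, 95.2]
tool_rot: [0.259, 0.109, 0.959, -0.03]
contact_force: [-3.4, -0.1, 5.4]
width: 27.7
```

Request:
servo_tool:
  rows: [255,-0.24,0.06,0.43,0,0,0,255,-0.49,0.11,0.87,0,0,0,255,-0.73,0.17,1.3,0,0,0,255,-0.97,0.23,1.73,0,0,0,255,-1.22,0.28,2.17,0,0,0,255,-1.46,0.34,2.6,0,0,0,255,-1.7,0.4,3.03,0,0,0,255,-1.95,0.45,3.46,0,0,0,255,-2.19,0.51,3.9,0,0,0,255,-2.44,0.57,4.33,0,0,0,255,-2.68,0.62,4.76,0,0,0,255,-2.68,0.62,4.76,0,0,0]

```text
t: 10.55
position: [472.8, -123.0, 143.7]
tool_rot: [0.259, 0.109, 0.959, -0.03]
contact_force: [0.5, 0.0, -0.6]
width: 27.9
```

Run:
```python
from h import *
s=cap("side");st=r.state();p=st["position"]
print(st["t"],p,st["contact_force"],st["ft_torque"],st["width"])
crop(s,270,180,420,380,3,"pics/s9.png")
```

```text
10.6 [ 472.98015245 -123.07756977  143.39957124] [ 0.24779221 -0.04723598 -1.13754426] [0.13165443 0.55235216 0.06919946] 28.006078803222977
```

View pics/s9.png

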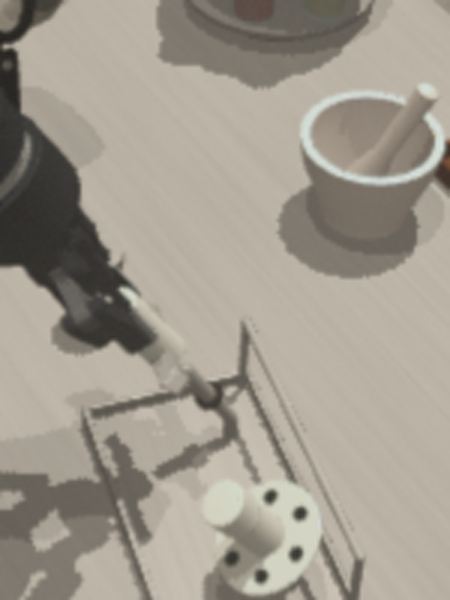

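The blade is off the peg: the bare peg end shows at crop (205,393), and the blade is in the fingers. Next I lift it and turn it upright.

Run:
```python
from h import *
st=r.state();p=st["position"];q=st["tool_rot"];R0=R.from_quat([q[1],q[2],q[3],q[0]])
yaw=0.122; y=np.array([-np.sin(yaw),np.cos(yaw),0]);z=np.array([0,0,-1.]);x=np.cross(y,z);Rt=R.from_matrix(np.c_[x,y,z])
print((Rt*R0.inv()).as_rotvec(degrees=True)); print((np.array([463,199.5,200])-p)/10)
```

```text
[ 1.69103519 30.37202868 19.49851115]
[-0.99801525 32.25775698  5.66004288]
```

Request:
servo_tool:
  rows: [255,-0.6,0.15,1.1,0,0,0,255,-1.2,0.3,2.2,0,0,0,255,-1.8,0.5,4,0,0,0,255,-1.8,1,6,0.3,6,3.9,255,-1.5,3,7,0.6,12,7.8,255,-1.4,6,7.5,1,18,11.7,255,-1.3,9,7.5,1.3,24,15.6,255,-1.2,12,7.5,1.7,30.4,19.5,255,-1.1,15.5,7.5,1.7,30.4,19.5,255,-1,19,7.5,1.7,30.4,19.5,255,-1,22.5,7.5,1.7,30.4,19.5,255,-1,26,7.5,1.7,30.4,19.5,255,-1,29,7,1.7,30.4,19.5,255,-1,31,6.5,1.7,30.4,19.5,255,-1,32.26,5.7,1.7,30.4,19.5,255,-1,32.26,5.7,1.7,30.4,19.5,255,-1,32.26,5.7,1.7,30.4,19.5,255,-1,32.26,5.7,1.7,30.4,19.5]

```text
t: 12.1
position: [463.0, 198.6, 200.2]
tool_rot: [-0.001, -0.061, 0.998, -0.0]
contact_force: [-0.1, -0.8, -0.3]
width: 27.7
```

Run:
```python
from h import *
s=cap("side");t=cap("top");st=r.state();p=st["position"]
pickle.dump(s,open("side3.pkl","wb"));pickle.dump(t,open("top3.pkl","wb"))
print(st["t"],p,st["tool_rot"],st["contact_force"],st["ft_torque"],st["width"])
crop(s,170,110,320,260,4,"pics/s10.png");crop(t,190,220,390,350,4,"pics/t10.png")
```

```text
12.2 [463.31129477 198.4411092  200.5997701 ] [-9.46901756e-05 -6.00895194e-02  9.98192983e-01 -9.20640259e-05] [ 0.35688861  0.04626829 -0.91790606] [-0.0400727   0.03122707  0.02619038] 27.740248220728816
```

View pics/s10.png

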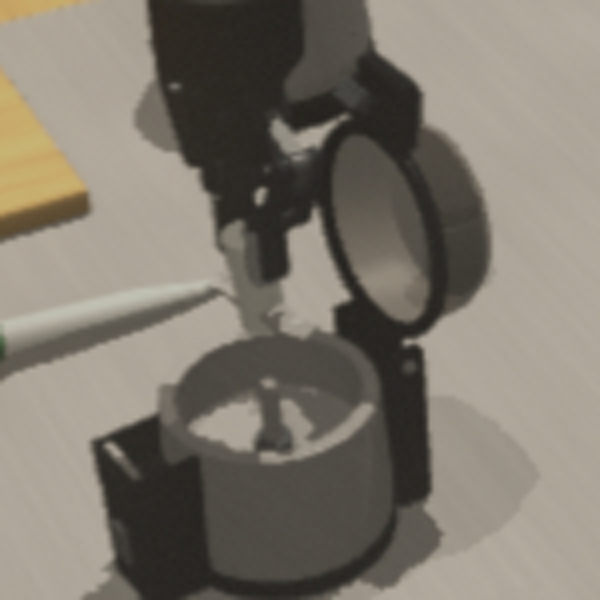

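View pics/t10.png

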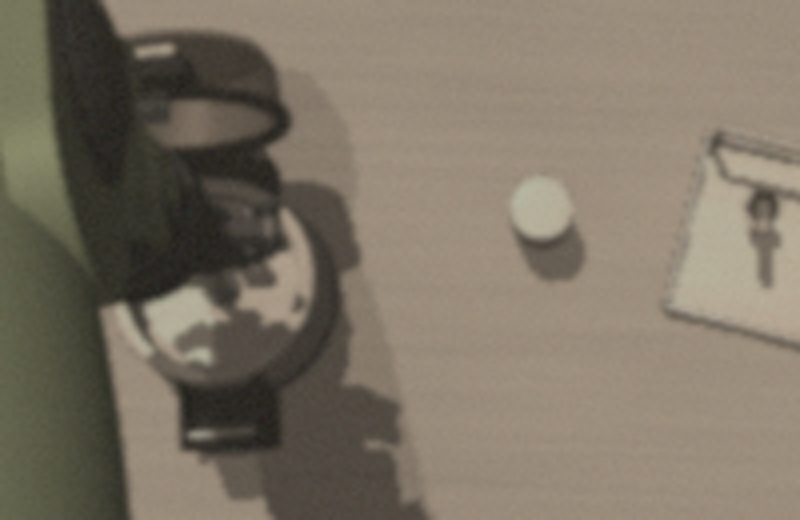

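Run:
```python
from h import *
s=pickle.load(open("side3.pkl","rb"))
crop(s,215,145,265,215,11,"pics/s11.png")
print(proj(s,[[463.3,198.5,z] for z in(210,190,170,150,130)]))
P=cloud(s); g=s["img"].astype(int)
m=(abs(P[...,0]-463)<45)&(abs(P[...,1]-198)<45)&(P[...,2]>120)&(P[...,2]<215)
for z0 in range(120,215,5):
    k=m&(P[...,2]>=z0)&(P[...,2]<z0+5)&(g.min(2)>85)
    if k.sum()>2: print(z0,k.sum(),P[k].mean(0).round(1),P[k].min(0).round(1),P[k].max(0).round(1))
for v in range(160,206,3):
    print(v,[tuple(P[v,u].round(0)) for u in range(228,246,4)])
```

```text
[[232.37856561 166.87004046]
 [233.26621416 174.67949289]
 [234.13538097 182.31839238]
 [234.98660562 189.79200854]
 [235.82040849 197.10540781]]
145 3 [458.5 191.5 147.7] [453.7 189.1 147.2] [463.7 193.  148.5]
150 32 [455.4 214.4 152.9] [447.7 185.2 150.1] [462.7 241.4 154.9]
155 23 [454.4 213.3 156.9] [447.5 184.2 155.1] [461.5 237.7 159.3]
160 36 [464.2 178.4 163.4] [450.5 155.1 160.5] [477.4 198.4 164.8]
165 58 [465.9 177.1 166.8] [450.3 155.5 165.2] [478.6 198.7 170. ]
170 21 [459.1 189.2 172.4] [449.7 183.5 170.1] [470.9 202.2 174.8]
175 22 [459.7 189.5 176.7] [449.8 184.1 175. ] [471.9 198.8 179.7]
180 15 [452.8 191.7 183.1] [448.1 184.4 180.5] [458.  201.5 185. ]
185 6 [455.3 193.5 187.8] [450.4 179.  185.4] [472.3 218.7 189.7]
190 13 [451.7 194.6 192.5] [446.7 179.3 190.1] [475.1 214.6 194.5]
195 11 [449.2 197.6 197.7] [446.8 187.5 195. ] [452.3 216.4 199.9]
200 12 [449.7 199.2 202.9] [447.5 185.7 200.2] [452.6 219.  204.9]
205 38 [452.8 199.1 207.8] [446.7 186.1 205. ] [460.7 216.2 210. ]
160 [(np.float64(461.0), np.float64(214.0), np.float64(219.0)), (np.float64(456.0), n
[... 3978 characters left out ...]
oat64(490.0), np.float64(245.0), np.float64(83.0)), (np.float64(498.0), np.float64(241.0), np.float64(83.0))]
202 [(np.float64(462.0), np.float64(250.0), np.float64(82.0)), (np.float64(472.0), np.float64(252.0), np.float64(76.0)), (np.float64(483.0), np.float64(256.0), np.float64(69.0)), (np.float64(490.0), np.float64(249.0), np.float64(72.0)), (np.float64(499.0), np.float64(245.0), np.float64(71.0))]
205 [(np.float64(462.0), np.float64(253.0), np.float64(71.0)), (np.float64(472.0), np.float64(255.0), np.float64(65.0)), (np.float64(463.0), np.float64(203.0), np.float64(105.0)), (np.float64(489.0), np.float64(249.0), np.float64(63.0)), (np.float64(498.0), np.float64(246.0), np.float64(62.0))]
```

View pics/s11.png

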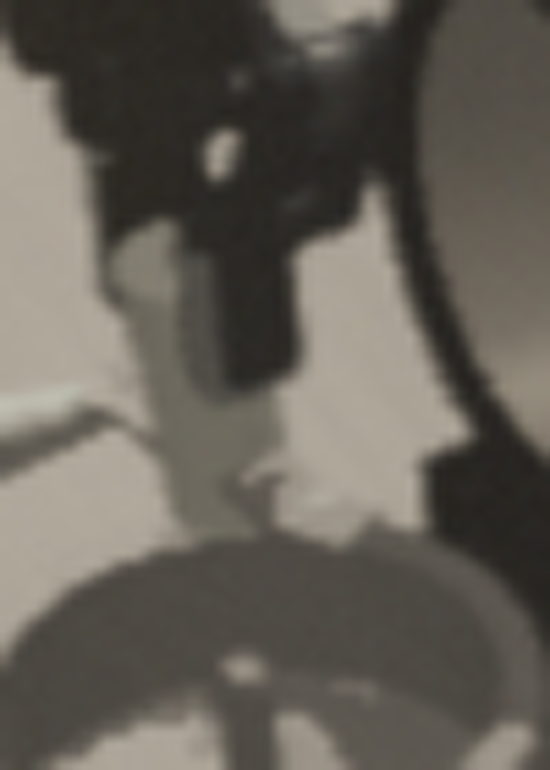

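In the side view the sleeve leans a little: its left edge runs from (130,300) to (185,540) in the 11x crop, more than a vertical line would. I raise it clear and measure the lean.

Request:
servo_tool:
  rows: [255,-1,-1.5,2,0,0,0,255,-2,-3,4,0,0,0,255,-2,-3,5,0,0,0,255,-2,-3,5,0,0,0,255,-2,-3,5,0,0,0]

```text
t: 12.62
position: [444.3, 168.1, 251.2]
tool_rot: [0.001, -0.059, 0.998, 0.0]
contact_force: [-0.1, -0.7, -0.9]
width: 27.8
```

Run:
```python
from h import *
s=cap("side");t=cap("top");st=r.state();p=st["position"]
pickle.dump(s,open("side4.pkl","wb"));pickle.dump(t,open("top4.pkl","wb"))
print(st["t"],p,st["tool_rot"],st["width"])
print(proj(s,[p+[0,0,z] for z in(10,0,-20,-50)]).round(1))
crop(s,205,130,265,200,11,"pics/s12.png")
```

```text
12.7167 [443.39387707 168.40458688 249.9460561 ] [-3.02634020e-04 -5.99211087e-02  9.98203069e-01 -4.44081700e-05] 27.784808322734154
[[226.8 156.4]
 [227.3 160.6]
 [228.3 168.9]
 [229.7 180.9]]
```

View pics/s12.png

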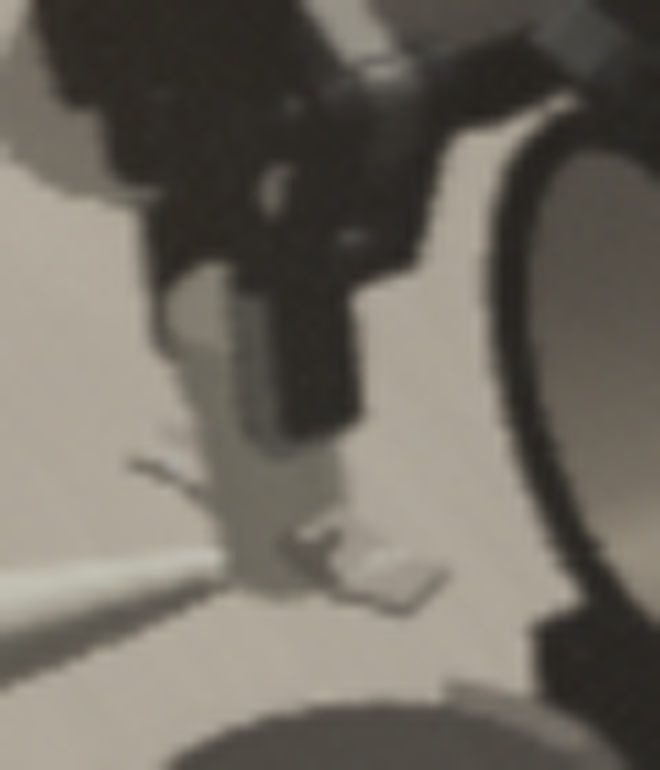

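Run:
```python
from h import *
s=pickle.load(open("side4.pkl","rb")); g=cv2.GaussianBlur(cv2.cvtColor(s["img"],cv2.COLOR_RGB2GRAY).astype(np.float32),(3,3),0)
L=[];Rr=[]
for v in range(165,183):
    row=g[v]; d=np.diff(row)
    u0=217;seg=d[u0:229]; i=seg.argmin(); 
    w=-np.minimum(seg[max(0,i-1):i+2],0); l=u0+(w*np.arange(max(0,i-1),i+2)).sum()/w.sum()+.5
    seg=d[232:243]; i=seg.argmax(); w=np.maximum(seg[max(0,i-1):i+2],0); rr=232+(w*np.arange(max(0,i-1),max(0,i-1)+len(w))).sum()/w.sum()+.5
    print(v,round(l,2),round(float(-d[217:229].min()),1),round(rr,2),round(float(seg.max()),1)); L.append((v,l))
L=np.array(L); k=(L[:,0]>=167)&(L[:,0]<=180); print(np.polyfit(L[k,0],L[k,1],1))
p=np.array([443.4,168.4,250]);
for dx in (0,.05,.1):
    a=proj(s,[p+[-dx*15*-1*-1*-1*0+dx*h*U[0],dx*h*U[1],-h] for h in (15,50)]); print(dx,a.round(2),(a[1,0]-a[0,0])/(a[1,1]-a[0,1]))
```

```text
165 220.68 22.1 237.45 48.8
166 221.4 21.8 237.47 48.0
167 221.64 20.2 237.45 43.4
168 222.35 18.9 236.64 32.2
169 222.43 17.9 235.61 27.8
170 222.5 19.1 235.45 26.8
171 222.62 20.8 235.46 23.2
172 223.29 19.6 235.56 20.8
173 223.41 15.5 235.64 19.2
174 221.51 11.9 235.68 18.4
175 221.61 16.4 236.3 16.6
176 223.42 18.5 236.35 11.9
177 223.66 20.4 236.38 9.5
178 224.38 22.2 235.78 14.6
179 224.51 25.0 235.51 19.2
180 224.63 26.9 234.66 21.5
181 224.69 21.3 234.67 23.1
182 220.6 10.1 235.43 21.1
[1.87714087e-01 1.90428326e+02]
0 [[228.04 166.79]
 [229.73 180.86]] 0.11984095360340358
0.05 [[228.37 166.66]
 [230.78 180.43]] 0.17542617794483542
0.1 [[228.69 166.54]
 [231.83 180.01]] 0.23332972957015735
```

Run:
```python
from h import *
s=pickle.load(open("side4.pkl","rb"));t=pickle.load(open("top4.pkl","rb"))
s2=pickle.load(open("side2.pkl","rb"))
print(proj(s2,[[463,199.5,105],[463,199.5,67]]),proj(t,[[463,199.5,105],[463,199.5,67]]))
crop(s2,215,190,265,240,12,"pics/sh.png");crop(t,205,260,285,330,9,"pics/th.png")
```

```text
[[236.53350457 205.82629346]
 [238.0384833  218.94442737]] [[242.18700093 289.13824122]
 [244.84887811 290.95033845]]
```

View pics/sh.png

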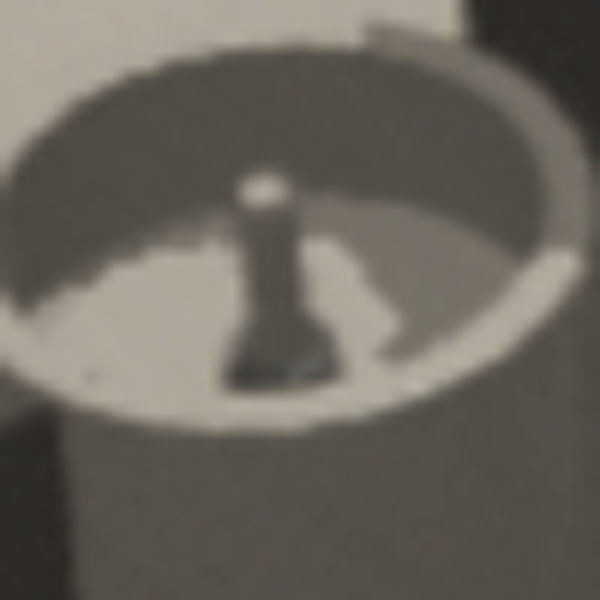

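View pics/th.png

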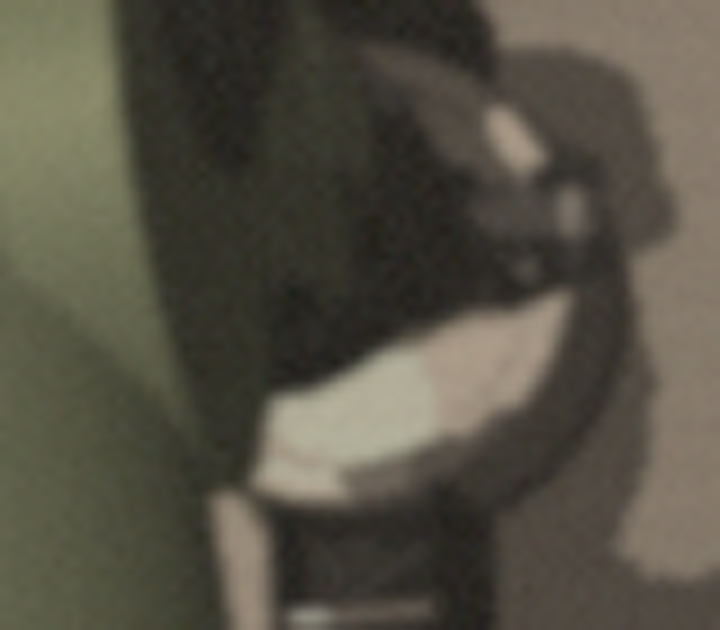

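Run:
```python
from h import *
s2=pickle.load(open("side2.pkl","rb"));t3=pickle.load(open("top3.pkl","rb"))
print(onz(s2,[[236.7,205.4],[236.7,205.7]],105).round(1))
# shaft tip in t10 crop
crop(t3,215,265,275,325,10,"pics/th3.png")
# rim ring from top: bright rim? cloud z~100
P=cloud(t3); x,y,z=P[...,0],P[...,1],P[...,2]
```

```text
[[463.9 200.7 105. ]
 [463.5 199.7 105. ]]
```

View pics/th3.png

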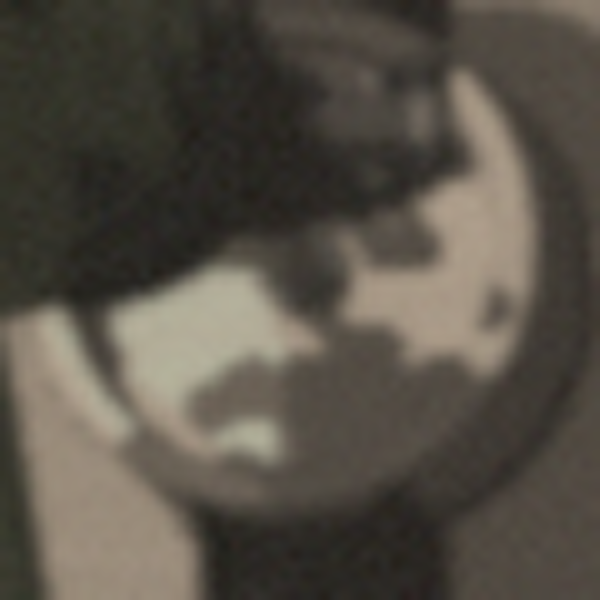

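Request:
servo_tool:
  rows: [255,1,1.6,0,-0.15,1.3,0,255,2,3.14,-1,-0.3,2.6,0,255,2,3.14,-4,-0.3,2.6,0,255,2,3.14,-6.5,-0.3,2.6,0,255,2,3.14,-7.6,-0.3,2.6,0,255,2,3.14,-7.6,-0.3,2.6,0,255,2,3.14,-7.6,-0.3,2.6,0,255,2,3.14,-7.6,-0.3,2.6,0]

```text
t: 13.38
position: [463.8, 200.1, 174.3]
tool_rot: [-0.023, -0.06, 0.998, -0.001]
contact_force: [-0.2, 0.0, -0.6]
width: 27.9
```

Run:
```python
from h import *
s=cap("side");st=r.state();p=st["position"]
pickle.dump(s,open("side5.pkl","wb"))
print(st["t"],p,st["tool_rot"],st["contact_force"],st["width"])
print(proj(s,[[p[0],p[1],p[2]+z] for z in(0,-20,-52)]).round(1),proj(s,[463.3,199.8,105]))
crop(s,210,160,265,225,11,"pics/s13.png")
```

```text
13.4333 [464.126109   200.06173005 174.71444128] [-0.02238614 -0.05994662  0.99794984 -0.0011763 ] [ 0.00487325  0.80024515 -0.2769377 ] 27.953986781269748
[[234.  180. ]
 [234.9 187.6]
 [236.2 199.2]] [[236.60333168 205.71175579]]
```

View pics/s13.png

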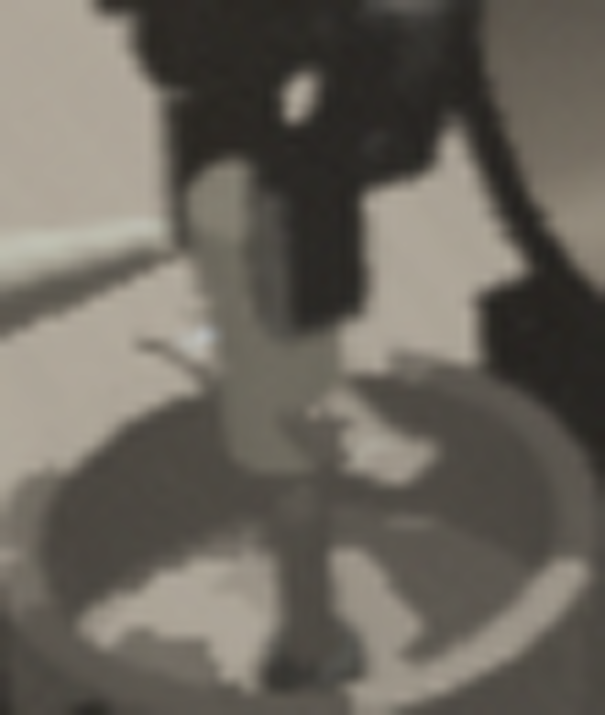

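Run:
```python
from h import *
for f,v0,v1,ua,ub in(("side4.pkl",164,182,216,229),("side5.pkl",184,203,224,237)):
    s=pickle.load(open(f,"rb")); im=s["img"].astype(np.float32); 
    # sleeve is greenish-gray: use g-r difference
    d=cv2.GaussianBlur(im,(3,3),0); gr=d[...,1]-d[...,0]
    for v in range(v0,v1,1):
        print(v,' '.join('%4.0f'%x for x in gr[v,ua:ub+16]))
    print()
```

```text
164   -8   -8   -8   -8   -7   -6   -5   -4   -4   -4   -4   -3   -3   -3   -3   -3   -3   -3   -3   -3   -3   -5   -7   -8   -8   -8   -8   -8   -8
165   -8   -8   -8   -8   -7   -6   -5   -4   -4   -4   -4   -4   -3   -3   -3   -3   -3   -3   -3   -3   -3   -5   -7   -8   -8   -8   -8   -7   -8
166   -8   -8   -8   -8   -8   -7   -6   -5   -4   -4   -4   -4   -3   -3   -3   -2   -2   -3   -2   -2   -3   -5   -7   -8   -8   -8   -8   -7   -8
167   -8   -8   -8   -8   -8   -7   -6   -5   -4   -4   -4   -4   -3   -3   -3   -3   -2   -2   -2   -2   -3   -5   -7   -8   -8   -8   -8   -8   -8
168   -8   -8   -8   -8   -8   -8   -6   -5   -5   -4   -4   -3   -3   -3   -3   -2   -2   -2   -2   -3   -4   -6   -7   -8   -8   -8   -8   -8   -8
169   -8   -8   -8   -8   -8   -8   -7   -6   -5   -5   -4   -3   -3   -3   -2   -2   -3   -3   -3   -4   -5   -6   -7   -8   -8   -8   -8   -8   -8
170   -8   -8   -8   -7   -7   -7   -7   -6   -5   -4   -4   -4   -3   -3   -2   -3   -3   -3   -4   -5   -6   -7   -8   -8   -8   -8   -8   -8   -8
171   -8   -8   -7   -6   -5   -6   -7   -6   -5   -4   -
[... 3713 characters left out ...]
  -4   -4   -4   -4   -4   -5   -5   -6   -6   -6   -7   -7   -6   -5   -5   -5   -5   -4   -4   -4   -4
199   -4   -4   -4   -4   -4   -4   -4   -4   -4   -4   -4   -4   -4   -4   -5   -5   -6   -6   -7   -6   -6   -6   -6   -6   -6   -5   -4   -4   -4
200   -4   -4   -4   -4   -4   -4   -4   -4   -4   -4   -4   -4   -4   -4   -4   -5   -5   -6   -6   -6   -6   -6   -7   -7   -6   -6   -5   -4   -4
201   -4   -4   -4   -4   -4   -4   -4   -4   -4   -4   -4   -4   -4   -4   -4   -5   -5   -6   -6   -6   -7   -8   -8   -7   -6   -5   -4   -4   -4
202   -4   -4   -4   -4   -4   -4   -4   -4   -4   -4   -4   -4   -4   -4   -4   -4   -5   -5   -6   -7   -8   -8   -8   -7   -6   -5   -4   -4   -4
```

Projection and picture agree: the lower end centres at about u=235.6 and the shaft tip at 236.6 with the expected slope, so the blade is now upright. I start lowering it.

Request:
servo_tool:
  rows: [255,-0.07,0,-0.5,0,0,0,255,-0.07,0,-1,0,0,0,255,-0.07,0,-1.4,0,0,0,255,-0.07,0,-1.8,0,0,0,255,-0.07,0,-2.1,0,0,0,255,-0.07,0,-2.4,0,0,0,255,-0.07,0,-2.4,0,0,0]

```text
t: 14.02
position: [463.0, 199.9, 150.0]
tool_rot: [-0.023, -0.06, 0.998, -0.001]
contact_force: [0.3, -0.2, -0.4]
width: 27.5
```

Run:
```python
from h import *
s=cap("side");st=r.state();p=st["position"]
print(st["t"],p,st["contact_force"],st["ft_torque"],st["width"])
crop(s,210,160,265,225,11,"pics/s14.png")
```

```text
14.0667 [463.17108133 199.98198468 150.33887358] [ 0.46919771 -0.57501657 -0.74282129] [-0.0198435  -0.0487699  -0.01483021] 27.729566403186933
```

View pics/s14.png

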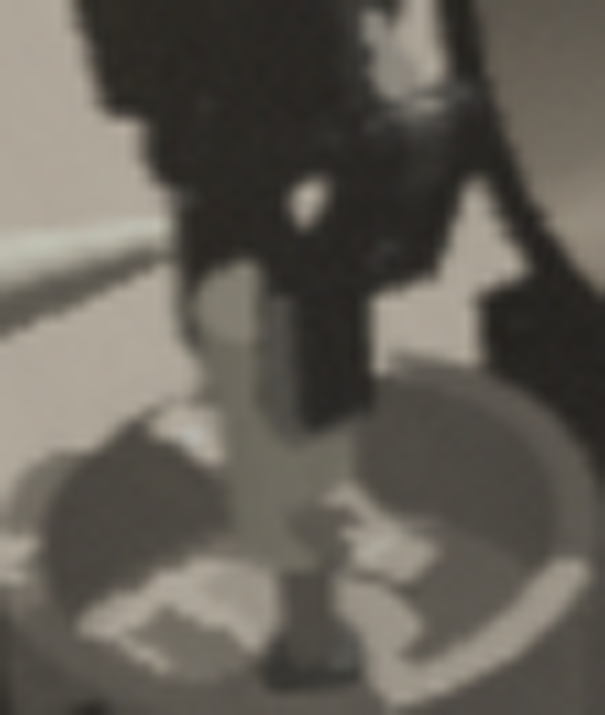

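The sleeve now covers the shaft tip with no side force, so it has entered. I continue down.

Request:
servo_tool:
  rows: [255,0,0,-0.4,0,0,0,255,0,0,-0.8,0,0,0,255,0,0,-1.2,0,0,0,255,0,0,-1.6,0,0,0,255,0,0,-2.0,0,0,0,255,0,0,-2.4,0,0,0,255,0,0,-2.6,0,0,0,255,0,0,-2.7,0,0,0]

```text
t: 14.73
position: [463.0, 199.9, 122.9]
tool_rot: [-0.023, -0.06, 0.998, -0.001]
contact_force: [1.1, -0.4, -1.9]
width: 27.9
```

Request:
servo_tool:
  rows: [255,0,0,-0.1,0,0,0,255,0,0,-0.2,0,0,0,255,0,0,-0.3,0,0,0,255,0,0,-0.3,0,0,0]

```text
t: 15.07
position: [462.9, 199.9, 119.8]
tool_rot: [-0.023, -0.06, 0.998, -0.001]
contact_force: [-0.1, -0.3, -1.0]
width: 27.7
```

Request:
servo_tool:
  rows: [255,0,0,-0.1,0,0,0,255,0,0,-0.2,0,0,0,255,0,0,-0.2,0,0,0]

```text
t: 15.32
position: [463.6, 200.0, 118.7]
tool_rot: [-0.022, -0.06, 0.998, -0.001]
contact_force: [-0.8, -0.5, 6.4]
width: 27.6
```

Run:
```python
from h import *
s=cap("side");st=r.state();p=st["position"]
print(st["t"],p,st["contact_force"],st["ft_torque"],st["width"])
crop(s,210,160,265,225,11,"pics/s15.png")
```

```text
15.3667 [463.52687765 200.02326474 118.66126629] [-0.93364592 -0.36940349  4.78342077] [-0.13585636  0.23473356  0.03800045] 27.9904555545704
```

View pics/s15.png

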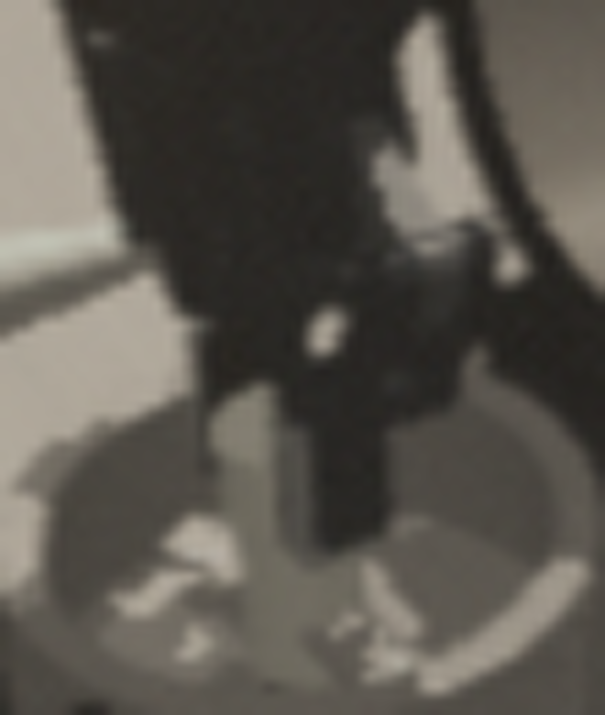

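Contact force rises at TCP z 118.7, against about 119 expected at home. I open part way, clear of the rim, and lift off.

Request:
servo_tool:
  rows: [100,0,0,0,0,0,0,100,0,0,0,0,0,0,100,0,0,0,0,0,0,100,0,0,0,0,0,0,100,0,0,0,0,0,0,100,0,0,1,0,0,0,100,0,0,3,0,0,0,100,0,0,6,0,0,0,100,0,0,9,0,-2.6,0,100,0,-3,12,0,-2.6,0,100,0,-6,14,0,-2.6,0,100,0,-9,15,0,-2.6,0,100,0,-13,16,0,-2.6,0,100,0,-16,17,0,-2.6,0,100,0,-19,18,0,-2.6,0,100,0,-19,19,0,-2.6,0]

```text
t: 16.7
position: [463.5, 5.9, 310.0]
tool_rot: [0.001, -0.057, 0.998, -0.004]
contact_force: [0.0, 0.7, -0.1]
width: 52.0
```

Run:
```python
from h import *
s=cap("side");st=r.state();p=st["position"];t=cap("top")
pickle.dump(s,open("side6.pkl","wb"));pickle.dump(t,open("top6.pkl","wb"))
print(st["t"],p,st["tool_rot"],st["contact_force"],st["width"])
crop(s,200,130,275,230,6,"pics/s16.png")
print(proj(s,[[463.3,199.8,127],[463.3,199.8,67]]))
P=cloud(s); 
for v in range(192,206): print(v,P[v,235].round(0),P[v,238].round(0))
```

```text
16.75 [464.36937591   7.78219152 311.82162696] [ 0.00209329 -0.05757535  0.99833442 -0.00301401] [0.4236488  0.58075935 2.13716727] 51.70105572378966
[[235.70628682 197.87305398]
 [238.10654442 218.82900216]]
192 [483. 254. 100.] [489. 252. 100.]
193 [482. 254.  97.] [488. 249.  99.]
194 [480. 250.  98.] [485. 242. 101.]
195 [467. 211. 126.] [472. 207. 127.]
196 [465. 206. 127.] [471. 204. 126.]
197 [463. 202. 128.] [470. 202. 126.]
198 [461. 199. 128.] [468. 198. 126.]
199 [462. 200. 124.] [466. 193. 128.]
200 [459. 194. 127.] [464. 189. 128.]
201 [456. 187. 130.] [463. 187. 127.]
202 [457. 190. 124.] [463. 187. 124.]
203 [457. 190. 122.] [463. 187. 122.]
204 [457. 190. 119.] [462. 187. 119.]
205 [456. 188. 118.] [462. 188. 116.]
```

View pics/s16.png

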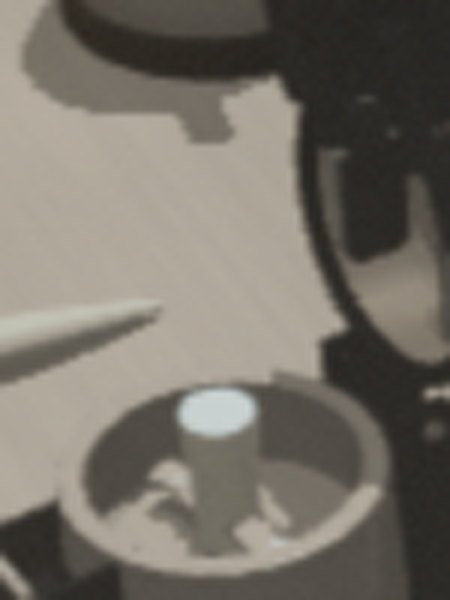

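The blade is home and upright: its top face reads z ≈ 127 at crop (217,412), as expected. Next I plan closing the lid and check what stands behind the mill.

```bash
cat >> h.py <<'E'
def tcp_tilt(th,rho,h,phi):
    x,z=arc(th,rho,h); s,c=np.sin(phi),np.cos(phi)
    X=x+11*c+14*s; Z=z-11*s+14*c
    w=np.array([HX,HY])+U*X; return np.array([w[0],w[1],104+Z])
E
python3 - <<'E'
from h import *
P=cloud(pickle.load(open("top.pkl","rb")))
m=(P[...,2]>30)&(P[...,0]>560)&(P[...,0]<1000)&(P[...,1]>60)&(P[...,1]<380); q=P[m]; print(q.min(0).round(),q.max(0).round())
p=r.state()["position"]
a=np.radians(20)
print("pre",tcp_tilt(1.66,105,60,a),(tcp_tilt(1.66,105,60,a)-p)/10)
E
```

```text
[643. 183.  30.] [936. 380. 234.]
pre [618.06638654 218.76155801 212.63086904] [15.37038839 20.96768476 -9.81074315]
```

Run:
```python
from h import *
P=cloud(pickle.load(open("top.pkl","rb")))
for x0 in range(620,860,20):
  m=(P[...,2]>30)&(P[...,0]>x0)&(P[...,0]<=x0+20)&(P[...,1]>100)&(P[...,1]<380); q=P[m]
  if len(q):print(x0,len(q),q.min(0).round(),q.max(0).round())
```

```text
640 114 [643. 350.  31.] [660. 380.  70.]
660 99 [660. 349.  31.] [679. 380.  71.]
680 9 [680. 360.  62.] [682. 379.  67.]
760 463 [761. 218.  30.] [780. 322. 187.]
780 540 [780. 197.  30.] [800. 339. 188.]
800 671 [800. 188.  40.] [820. 350. 189.]
820 542 [820. 184.  30.] [840. 355. 227.]
840 548 [840. 183.  32.] [860. 345. 234.]
```

Request:
servo_tool:
  rows: [255,4,2,0.5,-0.8,6.6,0,255,8,4,0.5,-1.6,13.2,0,255,12,6,0.5,-2.4,19.9,0,255,15.4,9,0.5,-2.4,19.9,0,255,15.4,13,0.5,-2.4,19.9,0,255,15.4,17,0.5,-2.4,19.9,0,255,15.4,21,0.5,-2.4,19.9,0,255,15.4,21,0.5,-2.4,19.9,0,255,15.4,21,-3,-2.4,19.9,0,255,15.4,21,-6.5,-2.4,19.9,0,255,15.4,21,-9.5,-2.4,19.9,0,255,15.4,21,-9.8,-2.4,19.9,0,255,15.4,21,-9.8,-2.4,19.9,0]
  squeeze: 30

```text
t: 17.88
position: [616.3, 220.1, 210.7]
tool_rot: [-0.175, -0.059, 0.983, -0.014]
contact_force: [-0.0, 0.4, 0.6]
width: -0.0
```

Run:
```python
from h import *
s=cap("side");st=r.state();p=st["position"]
print(st["t"],p,st["tool_rot"],st["contact_force"],st["width"],st["q"])
crop(s,190,60,330,240,3,"pics/s17.png")
for th,rho,h in [(1.66,105,60),(1.66,105,41)]+[(t,105-12*(1.6-t)/1.6,40) for t in np.arange(1.6,-.01,-.1)]:
    phi=min(np.radians(20),th*.6); print(round(th,2),round(20-np.degrees(phi),1),((tcp_tilt(th,rho,h,phi)-p)/10).round(2))
```

```text
17.9333 [617.51841763 220.05275021 213.0268412 ] [-0.17264793 -0.05878484  0.98313515 -0.01350261] [ 0.33331234 -0.13121915  0.98760155] 0.16809049657910302 [0.21769591 0.85363417 0.56999146 1.63423485 0.02723771 0.09347646]
1.66 0.0 [ 0.05 -0.13 -0.04]
1.66 0.0 [-1.82 -0.36  0.13]
1.6 0.0 [-2.53 -0.45  0.42]
1.5 0.0 [-3.57 -0.58  0.72]
1.4 0.0 [-4.64 -0.71  0.92]
1.3 0.0 [-5.7  -0.84  1.01]
1.2 0.0 [-6.77 -0.98  0.99]
1.1 0.0 [-7.82 -1.11  0.87]
1.0 0.0 [-8.85 -1.23  0.65]
0.9 0.0 [-9.84 -1.36  0.34]
0.8 0.0 [-10.8   -1.47  -0.07]
0.7 0.0 [-11.7   -1.59  -0.57]
0.6 0.0 [-12.54  -1.69  -1.16]
0.5 2.8 [-13.37  -1.79  -1.74]
0.4 6.2 [-14.14  -1.89  -2.38]
0.3 9.7 [-14.83  -1.98  -3.09]
0.2 13.1 [-15.45  -2.05  -3.85]
0.1 16.6 [-15.99  -2.12  -4.66]
-0.0 20.0 [-16.44  -2.17  -5.5 ]
```

View pics/s17.png

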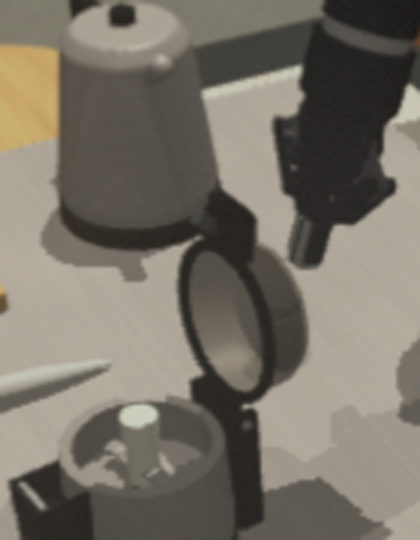

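The finger is behind the open dome, with its tip at crop (305,260), and clear of the tongue. I swing the lid down.

Request:
servo_tool:
  rows: [255,-1,-0.25,0.1,0,0,0,255,-1.8,-0.36,0.13,0,0,0,255,-2.5,-0.45,0.42,0,0,0,255,-3.05,-0.52,0.58,0,0,0,255,-3.57,-0.58,0.72,0,0,0,255,-4.1,-0.65,0.83,0,0,0,255,-4.64,-0.71,0.92,0,0,0,255,-5.17,-0.78,0.97,0,0,0,255,-5.7,-0.84,1.01,0,0,0,255,-6.24,-0.91,1.0,0,0,0,255,-6.77,-0.98,0.99,0,0,0,255,-7.3,-1.05,0.94,0,0,0,255,-7.82,-1.11,0.87,0,0,0]

```text
t: 19.02
position: [538.8, 208.8, 221.7]
tool_rot: [-0.173, -0.059, 0.983, -0.014]
contact_force: [1.0, -0.3, 3.3]
width: 0.1
```

Run:
```python
from h import *
s=cap("side");st=r.state();p=st["position"]
print(st["t"],p,st["contact_force"])
crop(s,190,60,330,240,3,"pics/s18.png")
for th,rho,h in [(t,105-12*(1.6-t)/1.6,40) for t in np.arange(1.1,-.01,-.05)]:
    phi=min(np.radians(20),th*.6); print(round(th,2),round(20-np.degrees(phi),1),((tcp_tilt(th,rho,h,phi)-p)/10).round(2))
```

```text
19.0667 [537.88226073 208.77419256 221.7032625 ] [0.43869976 0.05682443 0.7115508 ]
1.1 0.0 [0.14 0.02 0.01]
1.05 0.0 [-0.37 -0.04 -0.09]
1.0 0.0 [-0.89 -0.11 -0.21]
0.95 0.0 [-1.39 -0.17 -0.36]
0.9 0.0 [-1.88 -0.23 -0.53]
0.85 0.0 [-2.36 -0.29 -0.73]
0.8 0.0 [-2.83 -0.35 -0.94]
0.75 0.0 [-3.29 -0.4  -1.18]
0.7 0.0 [-3.74 -0.46 -1.44]
0.65 0.0 [-4.17 -0.51 -1.72]
0.6 0.0 [-4.58 -0.56 -2.02]
0.55 1.1 [-5.   -0.61 -2.32]
0.5 2.8 [-5.41 -0.67 -2.61]
0.45 4.5 [-5.8  -0.71 -2.92]
0.4 6.2 [-6.17 -0.76 -3.25]
0.35 8.0 [-6.53 -0.81 -3.59]
0.3 9.7 [-6.87 -0.85 -3.95]
0.25 11.4 [-7.19 -0.89 -4.33]
0.2 13.1 [-7.49 -0.92 -4.71]
0.15 14.8 [-7.77 -0.96 -5.11]
0.1 16.6 [-8.02 -0.99 -5.52]
0.05 18.3 [-8.26 -1.02 -5.94]
-0.0 20.0 [-8.47 -1.05 -6.37]
```

View pics/s18.png

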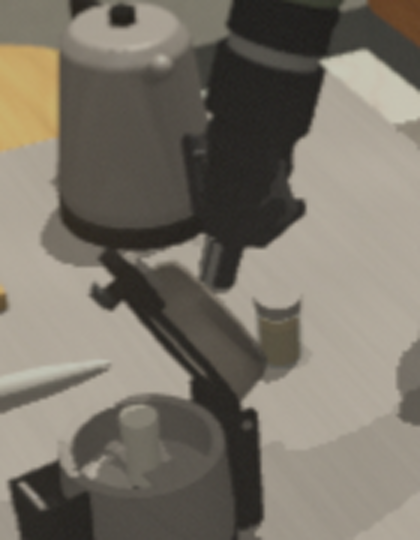

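Request:
servo_tool:
  rows: [255,-0.37,-0.04,-0.09,0,0,0,255,-0.89,-0.11,-0.21,0,0,0,255,-1.39,-0.17,-0.36,0,0,0,255,-1.88,-0.23,-0.53,0,0,0,255,-2.36,-0.29,-0.73,0,0,0,255,-2.83,-0.35,-0.94,0,0,0,255,-3.29,-0.4,-1.18,0,0,0,255,-3.74,-0.46,-1.44,0,0,0,255,-4.17,-0.51,-1.72,0,0,0,255,-4.58,-0.56,-2.02,0,0,0,255,-5.0,-0.61,-2.32,0.1,-1.1,0,255,-5.41,-0.67,-2.61,0.3,-2.8,0,255,-5.8,-0.71,-2.92,0.5,-4.5,0,255,-6.17,-0.76,-3.25,0.7,-6.2,0,255,-6.53,-0.81,-3.59,1,-7.9,0,255,-6.87,-0.85,-3.95,1.2,-9.6,0,255,-7.19,-0.89,-4.33,1.4,-11.3,0,255,-7.49,-0.92,-4.71,1.6,-13,0]

```text
t: 20.57
position: [461.2, 199.3, 174.3]
tool_rot: [-0.06, -0.059, 0.996, -0.007]
contact_force: [-3.0, -1.0, 7.1]
width: 0.1
```

Run:
```python
from h import *
s=cap("side");st=r.state();p=st["position"];q=st["tool_rot"]
R0=R.from_quat([q[1],q[2],q[3],q[0]])
print(st["t"],p,st["contact_force"],R0.as_matrix()[:,2])
crop(s,190,100,330,260,3,"pics/s19.png")
for th,rho,h in [(t,105-12*(1.6-t)/1.6,40) for t in (.2,.15,.1,.05,0,-.02,-.04)]:
    phi=max(0,th*.6); print(round(th,2),round(20-np.degrees(phi)-13,1),((tcp_tilt(th,rho,h,phi)-p)/10).round(2))
```

```text
20.6167 [460.09115914 199.19661704 173.7401733 ] [-0.41322633 -0.16689991  1.58214826] [-0.11884443 -0.02066531 -0.99269781]
0.2 0.1 [0.29 0.03 0.08]
0.15 1.8 [ 0.01 -0.   -0.32]
0.1 3.6 [-0.24 -0.03 -0.73]
0.05 5.3 [-0.48 -0.06 -1.15]
0 7.0 [-0.69 -0.09 -1.57]
-0.02 7.0 [-0.76 -0.1  -1.76]
-0.04 7.0 [-0.82 -0.1  -1.95]
```

View pics/s19.png

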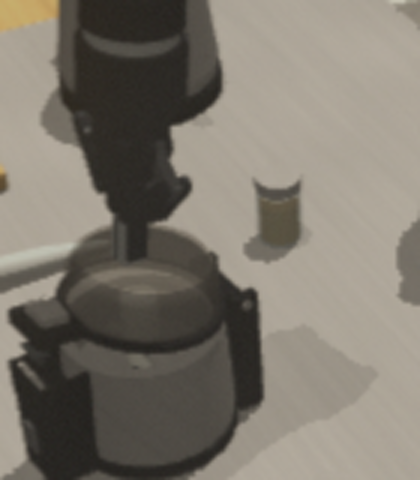

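The lid is at about 0.2 rad with the finger on the dome. I press it shut.

Request:
servo_tool:
  rows: [255,0.0,0,-0.32,0.2,-1.8,0,255,-0.24,-0.03,-0.73,0.4,-3.6,0,255,-0.48,-0.06,-1.1,0.6,-5.3,0,255,-0.6,-0.08,-1.35,0.85,-7,0,255,-0.65,-0.09,-1.5,0.85,-7,0,255,-0.65,-0.09,-1.6,0.85,-7,0,255,-0.65,-0.09,-1.6,0.85,-7,0]

```text
t: 21.2
position: [451.4, 198.2, 157.8]
tool_rot: [-0.0, -0.06, 0.998, -0.003]
contact_force: [-6.3, -0.2, 13.1]
width: 0.1
```

Run:
```python
from h import *
s=cap("side");st=r.state();p=st["position"]
print(st["t"],p,st["contact_force"])
crop(s,190,100,330,260,4,"pics/s20.png")
```

```text
21.25 [451.45940442 198.14603168 157.85693845] [-7.08538353 -0.86235207 12.59333576]
```

View pics/s20.png

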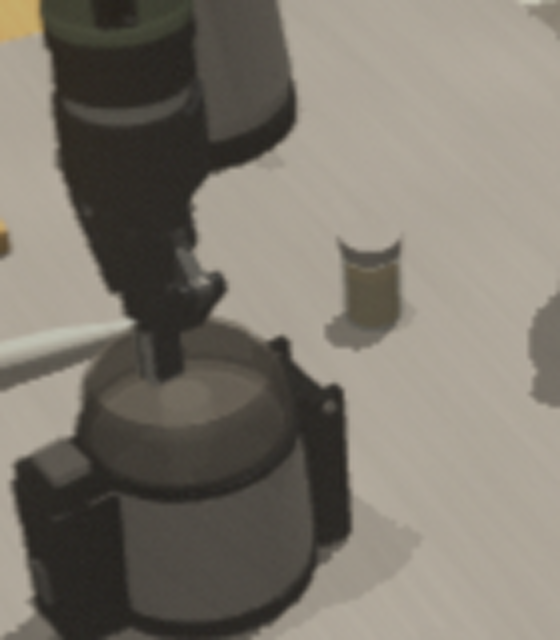

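Request:
servo_tool:
  rows: [255,0.1,0,-0.1,0,0,0,255,0.1,0,-0.15,0,0,0,255,0.1,0,-0.15,0,0,0]

```text
t: 21.5
position: [451.1, 198.1, 157.0]
tool_rot: [-0.002, -0.06, 0.998, -0.003]
contact_force: [-7.1, -0.9, 16.1]
width: -0.0
```

Request:
servo_tool:
  rows: [255,0,0,0.3,0,0,0,255,0,0,0.6,0,0,0,255,0,0,0.9,0,0,0,255,0,0,1.2,0,0,0,255,0,0,1.5,0,0,0,255,0,0,1.5,0,0,0]

```text
t: 22.0
position: [451.3, 198.1, 172.3]
tool_rot: [-0.001, -0.06, 0.998, -0.003]
contact_force: [0.8, 0.2, 0.6]
width: 0.0
```

Run:
```python
from h import *
s=cap("side");st=r.state();p=st["position"]
print(st["t"],p,st["contact_force"])
crop(s,190,100,330,260,4,"pics/s21.png")
P=cloud(s); m=(abs(P[...,0]-463)<60)&(abs(P[...,1]-199)<60)&(P[...,2]>138)&(P[...,2]<152);print(P[m].mean(0),np.percentile(P[m][:,2],[10,50,90]))
```

```text
22.05 [451.21975147 198.14969088 172.10366722] [0.02363834 0.1663406  0.22856463]
[459.91141802 189.03935821 144.6724887 ] [140.76240496 145.15812442 147.32863428]
```

View pics/s21.png

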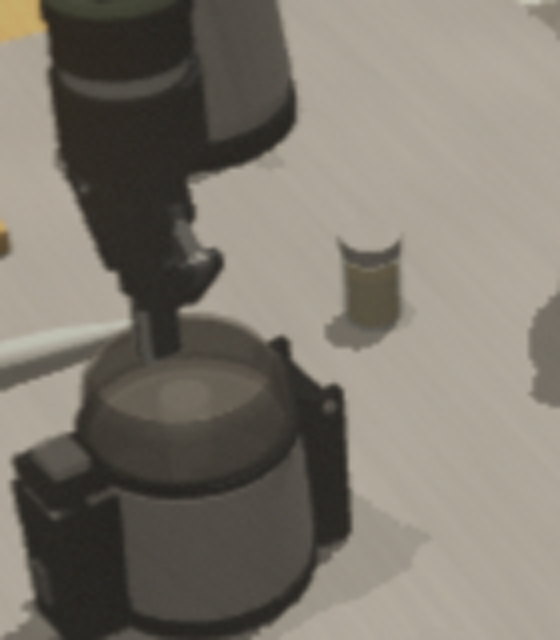

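The lid stayed shut: its top reads z ≈ 145 with the finger clear and no force. I retreat and make the last checks.

Request:
servo_tool:
  rows: [255,0,0,3,0,0,0,255,0,0,7,0,0,0,255,-1,1,11,0,0,0,255,-4,3,13,0,0,0,255,-8,6,13,0,0,0,255,-11,9,13,0,0,0,255,-11,9,13,0,0,0,255,-11,9,13,0,0,0,255,-11,9,13,0,0,0]

```text
t: 22.8
position: [341.2, 288.2, 302.0]
tool_rot: [-0.001, -0.061, 0.998, -0.003]
contact_force: [-0.3, 0.1, 0.7]
width: 0.1
```

Run:
```python
from h import *
s=cap("side");t=cap("top");st=r.state();p=st["position"]
print(st["t"],p,st["contact_force"])
cv2.imwrite("pics/s22.png",s["img"][...,::-1])
P=cloud(s); m=(abs(P[...,0]-463)<45)&(abs(P[...,1]-199)<45)&(P[...,2]>138)&(P[...,2]<155);q=P[m]
A=np.c_[q[:,:2]-[463,199],np.ones(len(q))];print("dome plane",np.linalg.lstsq(A,q[:,2],rcond=None)[0])
g=s["img"].astype(int).min(2); m=(abs(P[...,0]-386)<13)&(abs(P[...,1]-190)<13)&(g>100)&(P[...,2]>110);print("button z",np.median(P[m][:,2]),m.sum())
a=pickle.load(open("side.pkl","rb")); 
crop(s,190,150,340,250,5,"pics/s23.png")
P0=cloud(a)
for nm,(x,y,r_,z) in dict(jar=(518,3,30,58),disc=(470,-247,30,92)).items():
    for Q in(P0,P):
        m=(abs(Q[...,0]-x)<r_)&(abs(Q[...,1]-y)<r_)&(Q[...,2]>z); print(nm,Q[m].mean(0).round(1))
```

```text
22.9 [342.02809734 287.54752645 301.78078258] [ 0.17858437 -0.4862857  -0.78813012]
dome plane [-2.66590140e-03  1.33599774e-02  1.45344656e+02]
button z 123.171955585251 76
jar [517.6   1.3  65.2]
jar [517.6   1.2  64.9]
disc [ 469.7 -249.3  100.8]
disc [ 469.7 -249.6  100.8]
```

View pics/s22.png

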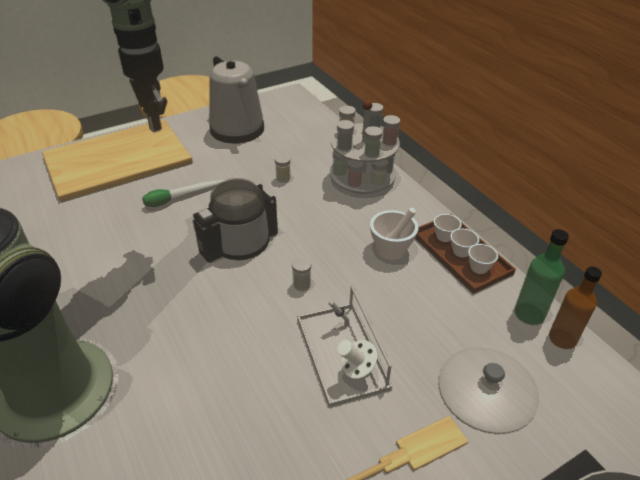

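View pics/s23.png

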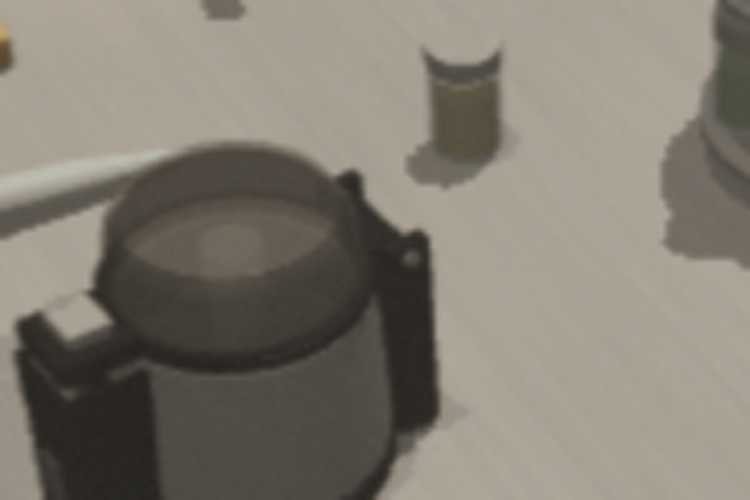

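The lid is shut, with the button out at z 123 as at the start. The blade shows through the dome at crop (230,250), and everything else is in place.

```bash
python3 -c "
from h import *
print(workorder.sign_off())"
```

```text
the job is handed in; nothing more can be done
None
```

The blade is on the mill's shaft, the lid is shut on its catch, and the job was handed in at about 23 s. No verdict was reported.

- **Opening the lid:** I pressed the catch button and kept a fingertip on it up the whole arc, at about 0.5 rad/s, until the lid stood open.
- **Fitting the blade:** I drew it off along the slanting peg. It leaned about 2.6° in the fingers, so I corrected that before lowering it over the shaft. At TCP z 118.7 mm, against about 119 expected for fully home, the shoulder pushed back with 6 N. I let go, and the grip's top face then measured z ≈ 127 mm, which matches fully home.
- **Closing the lid:** I swung it down by the dome and pressed with about 16 N. I eased off slowly, and it stayed shut.

**Last checks:**
- The dome top is level at 145.3 mm and the button stands out at 123 mm, as it did at the start.
- jar_a and the disc are within 0.3 mm of where they were.
- The other bystanders I judged only by eye, and they look unmoved.
- The robot is clear and touches nothing.

With the lid shut I could only see the blade as a pale blur through the dome, so its seat was measured before closing, not after. No check failed. Two readings disagreed slightly: the closed grip read 27.7 mm against a nominal 29 mm, and two views of the shaft's position differed by about 2 mm. Neither affected the fit.

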